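# Check two grinding wheels for bearing play and put the sound sharpener into service

### The arm

A 7-joint arm with a two-finger parallel gripper is mounted at the origin on the work surface. World frame = base frame: x ahead of the robot, y to its left, z up, the work surface at z = 0. Lengths are in mm, angles in rad, forces in N, time in s.
With the tool pointing down it reaches from about 400 to 850 mm from the base axis. Payload 4.4 kg.
Tool frame: the origin (TCP) lies at the very end of the fingers, on their centre line; the grasp point (between the pads) lies env.grasp_offset behind it (env.grasp_offset is the distance from the TCP to the grasp point, in mm); z points along the fingers, y is the line along which they close (so a half turn about z gives the same grasp; the last joint's range is limited). The gripper opens to 94 mm and grips with 3 to 60 N. Pads are 16 mm wide; open, the fingers measure 119 mm over their backs; the gripper's body (75 mm by 177 mm) begins 78 mm behind the grasp point.
Start: joints at [1.147, 0.628, 0.038, 1.517, -0.027, 0.996, -0.02], TCP at [227.669, -608.839, 182.878] pointing down, gripper open.
Joint ranges: [-3.06, 3.06], [-0.37, 2.12], [-1.25, 1.32], [0.18, 2.47], [-1.1, 4.24], [0.23, 1.98], [-2.94, 2.94]. Speed limits (rad/s): [2.57, 2.57, 3.14, 3.14, 3.14, 3.14, 3.14].

### API

Orientations are given as a 3x3 rotation matrix whose columns are the frame's x, y, z axes.
In Python, from cell import env, imaging gives the robot as it stands.
- The arm moves only by the tool jog_arm, never from a script. Its argument "targets" is a list of rows, each a list of 7 numbers: the shift along the tool's x, y, z in m, then the turn, a rotation vector about the tool's x, y, z in degrees, then the opening in per cent of the stroke, from 0 (shut) to 100 (fully open). In form: [[x, y, z, ax, ay, az, grip], ...]. A call has exactly 8 rows; each row is the pose to reach, as a shift and turn from the pose commanded when the call began, along the tool's axes at that moment; what a row does not reach only later rows make up. A row lasts 1/12 s, in which the tool goes at most 41.7 mm and 7.16 degrees, less where a joint would pass 70% of its speed; a pose out of reach is approached as far as the arm can. A call with a gripper value outside its range is refused whole. The fingers move at their own pace and stop on an object; "grip_force" is the grip in N (left out, the last holds). Time passes only in rows, so rows that repeat a pose let the fingers close, or fill a call up. It gives the time, the measured TCP pose, the force, the opening and the grip force at its end, in the units of the state.
- env.get_state(): the state, without advancing time (a new reading comes with each control period).
- imaging.grab_frame(name): name is "scene" or "top" or "wrist"; returns a dict with "image" (420x560x3 uint8, blue, green, red), "camera_matrix" (3x3 intrinsics, pixels), "world_from_camera" (4x4, takes a point from camera to world coordinates). Camera axes: x right, y down, z forward; pixel columns grow to the right and rows downward; lengths in mm; the calibration is good to about 2 mm. A picture is of the moment at which its call begins. There is no depth.
- env.finish_job(): hands the job in; it is judged then, once.
The state is a dict: "t": time; "q": joint angles; "joint_velocities": joint speeds; "effort": joint torques, N m; "tool_pos": TCP position; "tcp_rot": TCP orientation; "contact_force": force on the tool from outside, world axes, zero at the start; "moment": the same for the moment, N m; "grip_width": opening from 0.0 (shut) to 1.0 (fully open); "grip_force": force on a finger pad.
Only numpy, scipy, OpenCV 4.12 (cv2) and the standard library are available. Lean on these libraries where they do the work, as an engineer would, in place of code of your own. Each camera call takes 0.05 s, during which the arm holds its last target. There are 200 camera calls.

### The job

One of the two sharpening units has a worn wheel bearing: rock the left unit's wheel on its axle to the left and then to the right as far as it will go, then the right unit's wheel in the same way, to find which one has play (left and right as seen from the robot). Slide every sharpening plate fully home in the slots of the sound unit, one in a slot, whichever slots you like, and after that turn the lock collar of the sound unit clockwise to its locked mark. Leave the worn unit empty with its collar unlocked, and do not disturb the other things on the bench.

Things in the scene. Friction and masses are not known exactly. Their poses are not given: they have to be found in the camera images.
- plate0_c (a point): centre (half-way up) of a loose flat sharpening plate, black base with bare steel top face, 100 mm long (its x) by 60 mm wide (its y) by 12 mm thick, 0.14 to 0.28 kg, lying flat on the bench; all plates are alike, two or three are present. Either end may go in first
- plate1_c (a point): centre (half-way up) of a loose flat sharpening plate, black base with bare steel top face, 100 mm long (its x) by 60 mm wide (its y) by 12 mm thick, 0.14 to 0.28 kg, lying flat on the bench; all plates are alike, two or three are present. Either end may go in first
- plate2_c (a point): centre (half-way up) of a loose flat sharpening plate, black base with bare steel top face, 100 mm long (its x) by 60 mm wide (its y) by 12 mm thick, 0.14 to 0.28 kg, lying flat on the bench; all plates are alike, two or three are present. Either end may go in first
- slot_a0 (a point): unit a, lowest slot: middle of the lower edge of its mouth, 30 mm above the bench; x points level into the slot, y to the unit's left, z up. Each slot is 64 mm wide, 16 mm high, 90 mm deep to a back stop: a plate fully home stands 10 mm out of the mouth, its centre 40 mm inside it
- slot_a1 (a point): unit a, middle slot: middle of the lower edge of its mouth, 54 mm above the bench; x points level into the slot, y to the unit's left, z up. Same size as the lowest; shelves between slots are 8 mm thick. The side walls flare to 74 mm apart over the first 14 mm
- slot_a2 (a point): unit a, highest slot: middle of the lower edge of its mouth, 78 mm above the bench; x points level into the slot, y to the unit's left, z up. Same size as the lowest. A deck roofs the slots 100 mm above the bench. Units are grey, fixed, outwardly alike; either may be the left one
- rim_a (a point): topmost point of the rim of the grinding wheel of unit a: grey stone wheel 90 mm across and 24 mm wide, upright over the deck in the unit's x-z plane; axle along the unit's y, 45 mm below this point, 85 mm further in than the slot mouths; bearing cheeks at both sides, 62 mm over all, end 25 mm above the axle. It also spins
- rock_a (a joint): sideways lean of the wheel of unit a on its axle (rad), 0 upright, positive when the rim's top leans to the unit's left (+y); a weak spring (under 2 N at the rim) brings it back upright. In a sound bearing it stops at about 0.02 each way (1 mm at the rim), in a worn one at about 0.16 (7 mm)
- grip_a (a point): centre of the steel lock collar of unit a, on its vertical axis and half-way up; collar 54 mm across and 24 mm high on top of a round pod, 115 mm to the unit's left of the wheel's plane; the pod is narrower than the collar. A lug 8 mm wide sticks out to 41 mm from the axis; it points to this point's -x
- collar_a (a joint): turn of the lock collar of unit a (rad), growing clockwise seen from above; at 0 the lug points to the unit's -x; the locked mark, a white line on the pod's flange, is at the stop, 1.10. Stiff (0.08 N m), stays where it is left
- slot_b0 (a point): unit b, lowest slot: middle of the lower edge of its mouth, 30 mm above the bench; x points level into the slot, y to the unit's left, z up. Each slot is 64 mm wide, 16 mm high, 90 mm deep to a back stop: a plate fully home stands 10 mm out of the mouth, its centre 40 mm inside it
- slot_b1 (a point): unit b, middle slot: middle of the lower edge of its mouth, 54 mm above the bench; x points level into the slot, y to the unit's left, z up. Same size as the lowest; shelves between slots are 8 mm thick. The side walls flare to 74 mm apart over the first 14 mm
- slot_b2 (a point): unit b, highest slot: middle of the lower edge of its mouth, 78 mm above the bench; x points level into the slot, y to the unit's left, z up. Same size as the lowest. A deck roofs the slots 100 mm above the bench. Units are grey, fixed, outwardly alike; either may be the left one
- rim_b (a point): topmost point of the rim of the grinding wheel of unit b: grey stone wheel 90 mm across and 24 mm wide, upright over the deck in the unit's x-z plane; axle along the unit's y, 45 mm below this point, 85 mm further in than the slot mouths; bearing cheeks at both sides, 62 mm over all, end 25 mm above the axle. It also spins
- rock_b (a joint): sideways lean of the wheel of unit b on its axle (rad), 0 upright, positive when the rim's top leans to the unit's left (+y); a weak spring (under 2 N at the rim) brings it back upright. In a sound bearing it stops at about 0.02 each way (1 mm at the rim), in a worn one at about 0.16 (7 mm)
- grip_b (a point): centre of the steel lock collar of unit b, on its vertical axis and half-way up; collar 54 mm across and 24 mm high on top of a round pod, 115 mm to the unit's left of the wheel's plane; the pod is narrower than the collar. A lug 8 mm wide sticks out to 41 mm from the axis; it points to this point's -x
- collar_b (a joint): turn of the lock collar of unit b (rad), growing clockwise seen from above; at 0 the lug points to the unit's -x; the locked mark, a white line on the pod's flange, is at the stop, 1.10. Stiff (0.08 N m), stays where it is left
- mug: white mug, 90 mm high; origin at its underside; not part of the job, leave it where it is
- sealant: upright sealant cartridge, 50 mm across, 200 mm high; origin at its underside; not part of the job, leave it where it is
- tin: steel tin, 70 mm across, 70 mm high; origin at its underside; not part of the job, leave it where it is
- marker: marker pen lying flat, 110 by 12 by 12 mm; origin at its underside; not part of the job, leave it where it is
- knife: yellow utility knife lying flat, 175 by 24 by 16 mm; origin at its underside; not part of the job, leave it where it is
- cork: cork sanding block, 90 by 60 by 30 mm; origin at its underside; not part of the job, leave it where it is

How it is judged (in metres and radians):
On the way, in this order (a step that is already met when the one before it is completed fails the run):
1. the left unit's wheel is rocked to the left, up to its play (((world y of slot_a1 above 0 m and value of joint rock_a above 0.011 rad) or (world y of slot_a1 below 0 m and value of joint rock_b above 0.1 rad))), for 0.1 s.
2. the left unit's wheel is rocked to the right (((world y of slot_a1 above 0 m and value of joint rock_a below -0.011 rad) or (world y of slot_a1 below 0 m and value of joint rock_b below -0.1 rad))), for 0.1 s.
3. the right unit's wheel is rocked to the left (((world y of slot_a1 above 0 m and value of joint rock_b above 0.1 rad) or (world y of slot_a1 below 0 m and value of joint rock_a above 0.011 rad))), for 0.1 s.
4. the right unit's wheel is rocked to the right (((world y of slot_a1 above 0 m and value of joint rock_b below -0.1 rad) or (world y of slot_a1 below 0 m and value of joint rock_a below -0.011 rad))), for 0.1 s.
5. every plate is home in the slots of the sound unit (x of plate0_c in the frame of slot_a0 between 0.034 and 0.046 m and y of plate0_c in the frame of slot_a0 between -0.006 and 0.006 m and z of plate0_c in the frame of slot_a0 between 0 and 0.064 m and angle between each of plate0_c, plate1_c, plate2_c's own z axis and vertical below 0.15 rad and x of plate1_c in the frame of slot_a0 between 0.034 and 0.046 m and y of plate1_c in the frame of slot_a0 between -0.006 and 0.006 m and z of plate1_c in the frame of slot_a0 between 0 and 0.064 m and x of plate2_c in the frame of slot_a0 between 0.034 and 0.046 m and y of plate2_c in the frame of slot_a0 between -0.006 and 0.006 m and z of plate2_c in the frame of slot_a0 between 0 and 0.064 m), for 0.2 s.
6. the sound unit's lock collar is turned to its locked mark (value of joint collar_a above 1 rad), for 0.2 s.
At the end, for the whole second after the job is handed in: Every plate present is in a slot of the sound unit, within 6 mm of fully home, at rest; the sound unit's collar is within 0.1 rad of its locked stop; the worn unit's collar is still unlocked (below 0.45 rad) (all of step 5 and value of joint collar_a above 1 rad and value of joint collar_b below 0.45 rad and linear speed of each of plate0, plate1, plate2 below 0.02 m/s); the robot touches nothing.
It fails at once if the mug, sealant, tin, marker, knife or cork is moved more than 60 mm (distance of any of mug, sealant, tin, marker, knife, cork from where it was at the start of the episode above 0.06 m).
It fails at once if the mug, sealant or tin is knocked over (angle between any of mug, sealant, tin's own z axis and vertical above 0.7 rad).
Of plate0, plate1, plate2 only 2 to 3 are there at a start; the rules pass over those that are not, and their reading is None.
At some moment in a run one of plate0, plate1, plate2 may be knocked a few centimetres aside while the robot is not near it.
Once in a run the grip may slacken for a moment while it holds something.
It also fails if it takes over 210 s, if anything falls off the work surface, if the arm or the gripper's body presses on something with over 40 N, if the wrist force passes 120 N, or if a joint passes its speed limit or range.

## Working session

There is one attempt and no reset: what is moved stays moved. The work goes in short steps, Python scripts to look and compute and a tool call to move; the robot and the scene stay as the last step left them, time stands still between calls to the robot, and variables do not carry over. Pictures are saved under pics/ and viewed, at most 14 in all, crops included, and the job is handed in when it is done.

Besides the shell and the picture viewer there is one more tool, called after ">>>" by a JSON object that holds its "fn" and its "kwargs", one argument or row to a line. jog_arm: Moves the arm, as the interface text tells. Its arguments: {"type":"object","properties":{"targets":{"type":"array","items":{"type":"array","items":{"type":"number"}}},"grip_force":{"type":"number"}},"required":["targets"]}

```bash
ls; mkdir -p pics; python3 - <<'E'
from cell import env, imaging
import cv2,numpy as np
s=env.get_state();print(s, env.grasp_offset)
for n in("scene","top"):
    f=imaging.grab_frame(n);cv2.imwrite(f"pics/{n}0.png",f["image"]);print(n,f["camera_matrix"],f["world_from_camera"])
    np.savez(f"pics/{n}0.npz",**f)
E
```

```text
pics
{'t': 0.0, 'q': array([ 1.14716614,  0.62932037,  0.03842866,  1.51834003, -0.02698073,
        0.99628934, -0.02004057]), 'joint_velocities': array([-4.07096356e-05,  4.69881134e-04, -2.20044361e-03,  5.15291958e-04,
       -4.11766831e-04, -6.92247585e-04,  6.42279187e-04]), 'effort': array([-4.38436537e-04, -5.49728501e+01,  1.14330579e+00, -1.86636454e+01,
       -5.22716332e-02,  2.35820550e-02,  1.39653257e-04]), 'tool_pos': array([ 227.44361946, -608.16848139,  181.97956148]), 'tcp_rot': array([[ 9.36665528e-01,  3.50224551e-01, -6.72913977e-04],
       [ 3.50225196e-01, -9.36663964e-01,  1.71193994e-03],
       [-3.07308755e-05, -1.83918656e-03, -9.99998308e-01]]), 'contact_force': array([-0.25648935,  0.08523608,  0.31350562]), 'moment': array([ 0.08480652, -0.01194521,  0.02564471]), 'grip_force': 0.0, 'grip_width': 0.9973693955521029} 18.8
scene [[437.53073435   0.         270.96886539]
 [  0.         437.53073435 207.05435349]
 [  0.           0.           1.        ]] [[ 7.69810316e-01  3.87996517e-01 -5.06804479e-01  1.25042848e+03]
 [ 6.38263223e-01 -4.72282967e-01  6.07921753e-01 -8.07019698e+02]
 [-3.48360048e-03 -7.91459097e-01 -6.11212207e-01  9.35564827e+02]
 [ 0.00000000e+00  0.00000000e+00  0.00000000e+00  1.00000000e+00]]
top [[506.62431949   0.         276.85046228]
 [  0.         506.62431949 203.08204562]
 [  0.           0.           1.        ]] [[ 1.89658360e-02 -9.98081816e-01  5.89320361e-02  5.16822579e+02]
 [-9.99807430e-01 -1.92297311e-02 -3.91402071e-03  1.15335230e+01]
 [ 5.03976010e-03 -5.88464549e-02 -9.98254324e-01  1.31227846e+03]
 [ 0.00000000e+00  0.00000000e+00  0.00000000e+00  1.00000000e+00]]
```

View pics/scene0.png

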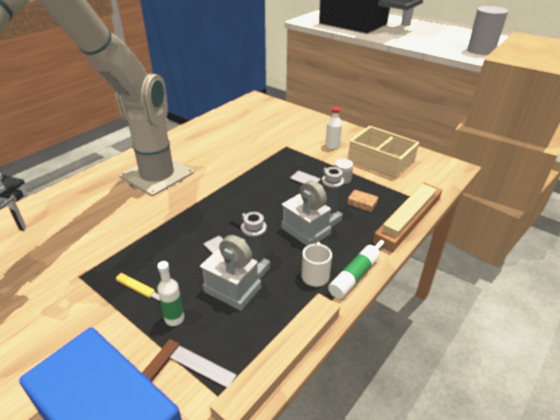

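View pics/top0.png

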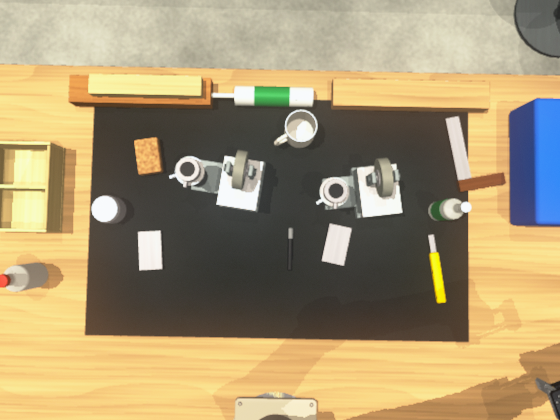

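```bash
cat > h.py <<'E'
import cv2,numpy as np
def proj(f,P):
    T=np.linalg.inv(f["world_from_camera"]);c=T[:3,:3]@np.asarray(P,float)+T[:3,3];p=f["camera_matrix"]@c;return p[:2]/p[2]
def ray(f,u,v):
    T=f["world_from_camera"];d=T[:3,:3]@np.linalg.solve(f["camera_matrix"],[u,v,1.]);return T[:3,3],d/np.linalg.norm(d)
def plane(f,u,v,z):
    o,d=ray(f,u,v);return o+d*(z-o[2])/d[2]
def tri(f1,p1,f2,p2):
    o1,d1=ray(f1,*p1);o2,d2=ray(f2,*p2)
    s=np.linalg.lstsq(np.c_[d1,-d2],o2-o1,rcond=None)[0]
    a,b=o1+d1*s[0],o2+d2*s[1];return (a+b)/2,np.linalg.norm(a-b)
E
python3 - <<'E'
from h import *
f=dict(np.load("pics/top0.npz"));g=f["image"]
m=(g.min(2)>150).astype(np.uint8);m[:,:120]*=1
cs,_=cv2.findContours(m,cv2.RETR_EXTERNAL,cv2.CHAIN_APPROX_NONE)
for c in cs:
    r=cv2.minAreaRect(c)
    if cv2.contourArea(c)>300 and 90<r[0][0]<460: 
        b=cv2.boxPoints(r);print(np.round(r[0]),np.round(r[1]),r[2]);print(np.round(np.array([plane(f,*p,12)[:2] for p in b])),np.round(np.array([plane(f,*p,100)[:2] for p in b])))
a=cv2.resize(g[135:275,120:275],None,fx=4,fy=4,interpolation=cv2.INTER_CUBIC)
cv2.imwrite("pics/cl.png",a)
a=cv2.resize(g[135:275,280:435],None,fx=4,fy=4,interpolation=cv2.INTER_CUBIC)
cv2.imwrite("pics/cr.png",a)
s=dict(np.load("pics/scene0.npz"))["image"]
cv2.imwrite("pics/cs.png",cv2.resize(s[155:315,190:390],None,fx=4,fy=3.75,interpolation=cv2.INTER_CUBIC))
E
```

```text
[275. 409.] [20. 82.] 90.0
[[  98.  105.]
 [ 102. -101.]
 [  53. -102.]
 [  49.  104.]] [[127.  98.]
 [130. -94.]
 [ 84. -94.]
 [ 81.  97.]]
[150. 250.] [39. 23.] 86.98721313476562
[[515. 363.]
 [519. 304.]
 [420. 295.]
 [416. 354.]] [[515. 339.]
 [519. 284.]
 [427. 276.]
 [423. 331.]]
[336. 244.] [23. 39.] 12.52880859375
[[ 449. -109.]
 [ 545. -129.]
 [ 534. -187.]
 [ 437. -166.]] [[ 454. -101.]
 [ 543. -119.]
 [ 533. -173.]
 [ 443. -154.]]
[457. 208.] [19. 28.] 90.0
[[ 612. -421.]
 [ 614. -494.]
 [ 565. -493.]
 [ 563. -421.]] [[ 606. -392.]
 [ 607. -459.]
 [ 562. -459.]
 [ 560. -392.]]
[104. 208.] [25. 26.] 90.0
[[603. 484.]
 [604. 417.]
 [540. 415.]
 [538. 481.]] [[597. 452.]
 [598. 390.]
 [538. 388.]
 [537. 450.]]
[335. 190.] [33. 35.] 13.240518569946289
[[ 594.  -93.]
 [ 683. -112.]
 [ 666. -194.]
 [ 576. -174.]] [[ 589.  -86.]
 [ 672. -104.]
 [ 655. -180.]
 [ 572. -162.]]
[379. 190.] [50. 40.] 83.2901611328125
[[ 690. -197.]
 [ 705. -300.]
 [ 575. -316.]
 [ 561. -213.]] [[ 679. -183.]
 [ 692. -279.]
 [ 571. -294.]
 [ 558. -198.]]
[215. 178.] [91. 52.] 8.972626686096191
[[605. 2
[... 312 characters left out ...]
.]
 [ 854.  -31.]
 [ 817. -108.]
 [ 713.  -58.]] [[ 734.   17.]
 [ 831.  -28.]
 [ 796. -100.]
 [ 700.  -54.]]
[301.  96.] [19. 24.] 90.0
[[900. -19.]
 [901. -82.]
 [851. -83.]
 [850. -20.]] [[874. -17.]
 [875. -76.]
 [828. -76.]
 [827. -18.]]
[233.  94.] [42. 18.] 4.085616588592529
[[855. 182.]
 [904. 179.]
 [898.  70.]
 [850.  72.]] [[832. 170.]
 [878. 168.]
 [872.  66.]
 [827.  68.]]
[144.  84.] [112.  19.] 1.023030161857605
[[873. 503.]
 [923. 504.]
 [924. 213.]
 [874. 212.]] [[849. 470.]
 [896. 471.]
 [896. 199.]
 [849. 199.]]
[270.  33.] [541.  73.] 1.023030161857605
[[ 941.  738.]
 [1137.  744.]
 [1142. -681.]
 [ 944. -676.]] [[ 912.  688.]
 [1095.  695.]
 [1099. -634.]
 [ 915. -629.]]
```

View pics/cr.png

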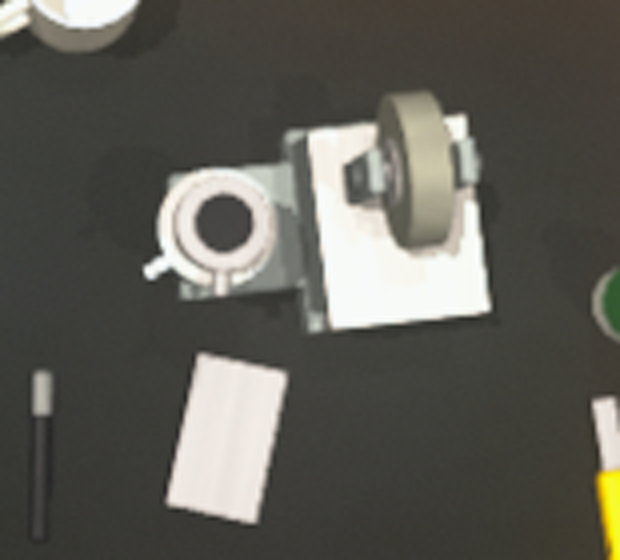

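View pics/cs.png

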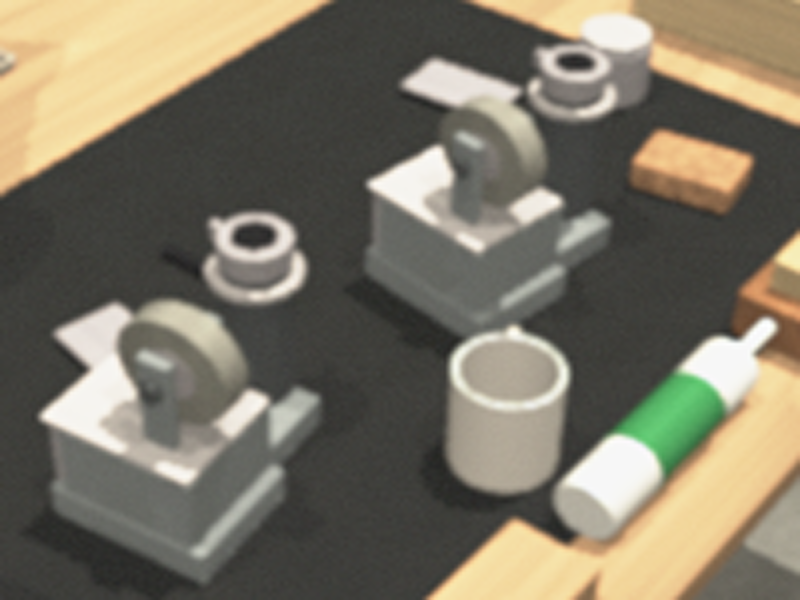

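View pics/cl.png

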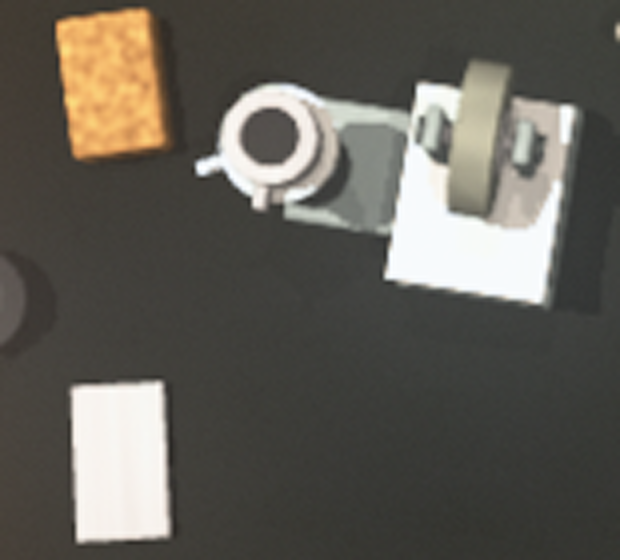

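```bash
cat > units.py <<'E'
from h import *
f=dict(np.load("pics/top0.npz"));g=dict(np.load("pics/scene0.npz"))
C=lambda x,y,ox,oy,fx,fy:np.array([x/fx+ox,y/fy+oy])
L=[C(x,y,120,135,4,4) for x,y in[(385,278),(548,305),(580,105),(420,82)]]
R=[C(x,y,280,135,4,4) for x,y in[(330,329),(492,310),(467,113),(307,137)]]
SL=[C(x,y,190,155,4,3.75) for x,y in[(368,185),(485,247),(562,200)]]  # fl? 
for n,q in(("L",L),("R",R)):
    P=np.array([plane(f,*p,100) for p in q]);
    fm=(P[0]+P[1])/2;bm=(P[2]+P[3])/2;d=bm-fm;e=P[0]-P[1]
    print(n,P[:,:2].round(),"front mid",fm.round(1),"yaw",np.degrees(np.arctan2(d[1],d[0])),np.degrees(np.arctan2(-e[0],e[1])),"size",np.linalg.norm(d),np.linalg.norm(e),np.linalg.norm(P[2]-P[3]))
print("collar L",tri(f,C(270,137,120,135,4,4),g,C(575,62,190,155,4,3.75)))
print("collar R",tri(f,C(223,223,280,135,4,4),g,C(257,232,190,155,4,3.75)))
E
python3 units.py
```

```text
L [[582. 152.]
 [568.  54.]
 [689.  37.]
 [701. 134.]] front mid [575.  102.9 100. ] yaw -8.242116068322419 -8.311971758594398 size 120.98064785754345 98.95190720018462 97.36801009156648
R [[ 558. -199.]
 [ 572. -296.]
 [ 690. -280.]
 [ 674. -184.]] front mid [ 565.  -247.5  100. ] yaw 7.428472569856786 7.77199332698715 size 117.93808172090439 97.95924888585611 97.75531221106513
collar L (array([657.79245053, 210.73348434, 179.00220183]), np.float64(4.431017326380189))
collar R (array([ 615.95485387, -122.2816791 ,  181.91449113]), np.float64(5.916984431201752))
```

```bash
cat >> h.py <<'E'
U={"L":(np.array([575,103.]),np.radians(-8.3)),"R":(np.array([565,-247.5]),np.radians(7.6))}
def W(u,x,y,z):
    o,a=U[u];c,s=np.cos(a),np.sin(a);return np.array([o[0]+c*x-s*y,o[1]+s*x+c*y,z])
E
python3 - <<'E'
from h import *
f=dict(np.load("pics/top0.npz"));g=dict(np.load("pics/scene0.npz"))
for u in "LR":
    for z in(180,190,200,210,220):print(u,z,proj(g,W(u,85,0,z)).round(1),proj(f,W(u,85,0,z)).round(1), proj(f,W(u,85,12,z)).round(1))
    for z in(160,170,180): print("col",z,W(u,66,115,z).round(1),proj(g,W(u,66,115,z)).round(1),proj(f,W(u,66,115,z)).round(1))
E
```

```text
L 180 [311.3 188.5] [240.3 168.9] [235. 168.]
L 190 [311.5 185.8] [240.  168.3] [234.7 167.4]
L 200 [311.6 183. ] [239.7 167.7] [234.3 166.8]
L 210 [311.8 180.2] [239.4 167.1] [233.9 166.2]
L 220 [312.  177.4] [239.  166.5] [233.6 165.6]
col 160 [656.9 207.3 160. ] [331.7 177. ] [189.8 169.9]
col 170 [656.9 207.3 170. ] [332.  174.4] [189.1 169.4]
col 180 [656.9 207.3 180. ] [332.2 171.7] [188.4 168.8]
R 180 [233.3 244.5] [385.6 176. ] [380.3 176.6]
R 190 [233.1 241.5] [386.6 175.5] [381.3 176.2]
R 200 [232.9 238.6] [387.6 175. ] [382.2 175.6]
R 210 [232.6 235.6] [388.6 174.5] [383.2 175.1]
R 220 [232.4 232.6] [389.7 174. ] [384.2 174.6]
col 160 [ 615.2 -124.8  160. ] [252.6 223.4] [334.8 190.9]
col 170 [ 615.2 -124.8  170. ] [252.5 220.6] [335.3 190.6]
col 180 [ 615.2 -124.8  180. ] [252.4 217.8] [335.9 190.2]
```

```bash
cat >> h.py <<'E'
from scipy.spatial.transform import Rotation as Ro
def go(p,yaw_deg,s):
    """shift/turn to point p with tool down, tool y along -(y axis yawed by yaw_deg)"""
    a=np.radians(yaw_deg);c,n=np.cos(a),np.sin(a)
    best=None
    for k in(1,-1):
        T=np.array([[k*c,k*n,0],[k*n,-k*c,0],[0,0,-1.]])
        r=Ro.from_matrix(s["tcp_rot"].T@T).as_rotvec(degrees=True)
        if best is None or np.linalg.norm(r)<np.linalg.norm(best):best=r
    d=s["tcp_rot"].T@(np.asarray(p)-s["tool_pos"])/1000
    print("shift",d.round(4),"turn",best.round(2));return d,best
def st(env):
    s=env.get_state();print("t",round(s["t"],2),s["tool_pos"].round(1),"F",s["contact_force"].round(1),"w",round(s["grip_width"],3),"gf",s["grip_force"],"q",s["q"].round(2));return s
E
python3 - <<'E'
from h import *
from cell import env
s=st(env)
print(W("L",85,0,300))
go(W("L",85,0,300),-8.3,s)
E
```

```text
t 0.1 [ 227.4 -608.3  182.1] F [-0.4  0.   0.4] w 1.005 gf 0.0 q [ 1.15  0.63  0.04  1.52 -0.03  1.   -0.02]
[659.10969207  90.72972291 300.        ]
shift [ 0.6491 -0.5037 -0.1171] turn [-0.09  0.03 28.8 ]
```

>>> {"fn": "jog_arm", "kwargs": {
  "targets": [
    [0.05,-0.03,-0.1,0,0,7,45],
    [0.649,-0.504,-0.117,0,0,28.8,45],
    [0.649,-0.504,-0.117,0,0,28.8,45],
    [0.649,-0.504,-0.117,0,0,28.8,45],
    [0.649,-0.504,-0.117,0,0,28.8,45],
    [0.649,-0.504,-0.117,0,0,28.8,45],
    [0.649,-0.504,-0.117,0,0,28.8,45],
    [0.649,-0.504,-0.117,0,0,28.8,45]
  ]
}}

```text
t: 0.77
tool_pos: [392.8, -342.9, 248.2]
tcp_rot: [[0.99, -0.144, -0.0], [-0.144, -0.99, 0.0], [-0.0, -0.0, -1.0]]
contact_force: [1.4, 0.3, -0.0]
grip_width: 0.476
grip_force: 0.0
```

```bash
cat > g.py <<'E'
import sys
from h import *
from cell import env
s=st(env)
u,x,y,z=sys.argv[1],*map(float,sys.argv[2:5])
go(W(u,x,y,z),-8.3 if u=="L" else 7.6,s)
E
python3 g.py L 85 0 300
```

```text
t 0.77 [ 392.8 -342.9  248.2] F [ 1.4  0.3 -0. ] w 0.476 gf 0.0 q [ 0.56  0.37  0.15  1.79 -0.07  0.99 -0.98]
shift [ 0.2009 -0.4675 -0.0517] turn [-0.02  0.02 -0.  ]
```

>>> {"fn": "jog_arm", "kwargs": {
  "targets": [
    [0.2,-0.467,-0.052,0,0,0,45],
    [0.2,-0.467,-0.052,0,0,0,45],
    [0.2,-0.467,-0.052,0,0,0,45],
    [0.2,-0.467,-0.052,0,0,0,45],
    [0.2,-0.467,-0.052,0,0,0,45],
    [0.2,-0.467,-0.052,0,0,0,45],
    [0.2,-0.467,-0.052,0,0,0,45],
    [0.2,-0.467,-0.052,0,0,0,45]
  ]
}}

```text
t: 1.43
tool_pos: [565.9, -60.2, 282.2]
tcp_rot: [[0.99, -0.144, -0.001], [-0.144, -0.99, -0.0], [-0.001, 0.0, -1.0]]
contact_force: [0.6, -1.2, 0.2]
grip_width: 0.454
grip_force: 0.0
```

```bash
python3 g.py L 85 0 300
```

```text
t 1.43 [565.9 -60.2 282.2] F [ 0.6 -1.2  0.2] w 0.454 gf 0.0 q [ 0.01  0.41  0.07  1.61 -0.03  1.12 -1.63]
shift [ 0.0704 -0.1628 -0.0178] turn [0.01 0.03 0.  ]
```

>>> {"fn": "jog_arm", "kwargs": {
  "targets": [
    [0.07,-0.162,-0.018,0,0,0,45],
    [0.07,-0.162,-0.018,0,0,0,45],
    [0.07,-0.162,-0.018,0,0,0,45],
    [0.07,-0.162,-0.018,0,0,0,45],
    [0.07,-0.162,-0.018,0,0,0,45],
    [0.07,-0.162,-0.018,0,0,0,45],
    [0.07,-0.162,-0.018,0,0,0,45],
    [0.07,-0.162,-0.018,0,0,0,45]
  ]
}}

```text
t: 2.1
tool_pos: [657.4, 85.4, 299.8]
tcp_rot: [[0.989, -0.147, -0.001], [-0.147, -0.989, -0.002], [-0.001, 0.002, -1.0]]
contact_force: [0.1, -0.6, -0.2]
grip_width: 0.448
grip_force: 0.0
```

```bash
python3 g.py L 85 0 192; python3 - <<'E'
from h import *
from cell import imaging
f=imaging.grab_frame("wrist");np.savez("pics/w1.npz",**f);cv2.imwrite("pics/w1.png",f["image"])
for z in(195,205):print(proj(f,W("L",85,0,z)),proj(f,W("L",85,12,z)),proj(f,W("L",85,-12,z)))
E
```

```text
t 2.1 [657.4  85.4 299.8] F [ 0.1 -0.6 -0.2] w 0.448 gf 0.0 q [-0.2   0.56  0.05  1.31 -0.03  1.28 -1.87]
shift [ 0.001  -0.0058  0.1078] turn [ 0.12  0.05 -0.15]
[273.74608705 204.94567732] [259.68251949 204.98872633] [287.80897808 204.90263039]
[273.56410208 207.7731818 ] [259.05591891 207.81766193] [288.07156526 207.72870387]
```

View pics/w1.png

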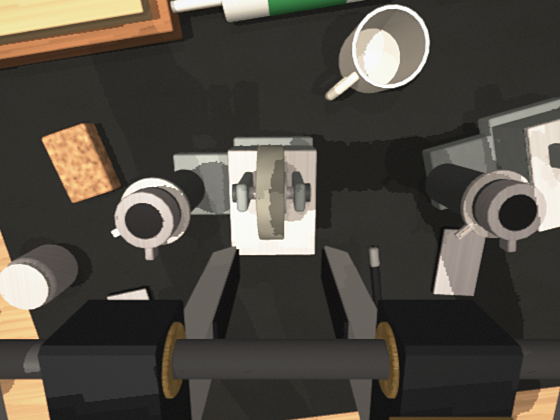

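>>> {"fn": "jog_arm", "kwargs": {
  "targets": [
    [0.001,-0.008,0.02,0,0,0,45],
    [0.001,-0.008,0.04,0,0,0,45],
    [0.001,-0.008,0.06,0,0,0,45],
    [0.001,-0.008,0.08,0,0,0,45],
    [0.001,-0.008,0.095,0,0,0,45],
    [0.001,-0.008,0.108,0,0,0,45],
    [0.001,-0.008,0.108,0,0,0,45],
    [0.001,-0.008,0.108,0,0,0,36]
  ]
}}

```text
t: 2.82
tool_pos: [659.7, 93.8, 192.2]
tcp_rot: [[0.989, -0.147, -0.001], [-0.147, -0.989, -0.001], [-0.001, 0.001, -1.0]]
contact_force: [0.5, -0.5, 0.7]
grip_width: 0.413
grip_force: 0.0
```

>>> {"fn": "jog_arm", "kwargs": {
  "targets": [
    [0,0,0,0,0,0,34],
    [0,0,0,0,0,0,34],
    [0,-0.002,0,0,0,0,34],
    [0,-0.003,0,0,0,0,34],
    [0,-0.004,0,0,0,0,34],
    [0,-0.005,0,0,0,0,34],
    [0,-0.006,0,0,0,0,34],
    [0,-0.006,0,0,0,0,34]
  ]
}}

```text
t: 3.48
tool_pos: [661.2, 102.2, 192.2]
tcp_rot: [[0.99, -0.144, 0.0], [-0.144, -0.99, 0.0], [0.0, -0.0, -1.0]]
contact_force: [0.0, -0.2, -1.0]
grip_width: 0.338
grip_force: 0.0
```

>>> {"fn": "jog_arm", "kwargs": {
  "targets": [
    [0,-0.001,0,0,0,0,34],
    [0,-0.002,0,0,0,0,34],
    [0,-0.003,0,0,0,0,34],
    [0,-0.003,0,0,0,0,34],
    [0,-0.004,0,0,0,0,34],
    [0,-0.004,0,0,0,0,34],
    [0,-0.004,0,0,0,0,34],
    [0,-0.004,0,0,0,0,34]
  ]
}}

```text
t: 4.15
tool_pos: [661.7, 105.6, 192.2]
tcp_rot: [[0.99, -0.144, -0.0], [-0.144, -0.99, -0.0], [-0.0, 0.0, -1.0]]
contact_force: [0.0, -0.1, -0.1]
grip_width: 0.341
grip_force: 0.0
```

```bash
python3 - <<'E'
from h import *
from cell import env,imaging
s=st(env)
f=imaging.grab_frame("wrist");np.savez("pics/w2.npz",**f);cv2.imwrite("pics/w2.png",cv2.resize(f["image"][60:380,120:440],None,fx=1.8,fy=1.8))
E
```

```text
t 4.15 [661.7 105.6 192.2] F [ 0.  -0.1 -0.1] w 0.341 gf 0.0 q [-0.22  0.65  0.04  1.44 -0.03  1.05 -1.89]
```

View pics/w2.png

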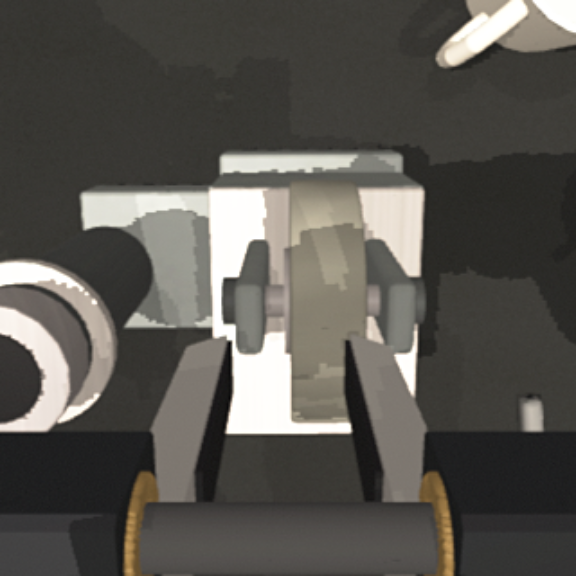

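```bash
python3 - <<'E'
from h import *
f=dict(np.load("pics/w2.npz"))
cr=lambda p:((p-[120,60])*1.8).round()
print("tcp",cr(proj(f,[661.7,105.6,192.2])),cr(proj(f,W("L",85,0,203))))
for x in(40,85,130):
  for y in(-12,12):
    print(x,y,cr(proj(f,W("L",x,y,158))))
print([cr(proj(f,W("L",x,y,100))) for x in(0,120) for y in(-49,49)], cr(proj(f,W("L",85,12,203))),cr(proj(f,W("L",85,-12,203))))
print(f["world_from_camera"].round(2))
E
```

```text
tcp [289. 340.] [338. 353.]
40 -12 [359. 419.]
40 12 [297. 419.]
85 -12 [362. 309.]
85 12 [297. 309.]
130 -12 [365. 188.]
130 12 [298. 188.]
[array([420., 439.]), array([220., 439.]), array([434., 194.]), array([212., 194.])] [299. 353.] [378. 353.]
[[-1.4000e-01 -9.6000e-01 -2.5000e-01  7.3549e+02]
 [-9.9000e-01  1.4000e-01  4.0000e-02  9.5030e+01]
 [-0.0000e+00  2.5000e-01 -9.7000e-01  3.9426e+02]
 [ 0.0000e+00  0.0000e+00  0.0000e+00  1.0000e+00]]
```

```bash
python3 - <<'E'
from h import *
from cell import env,imaging
f=imaging.grab_frame("scene");np.savez("pics/s2.npz",**f);cv2.imwrite("pics/s2.png",cv2.resize(f["image"][130:250,260:380],None,fx=5,fy=5,interpolation=cv2.INTER_CUBIC))
cr=lambda p:((p-[260,130])*5).round()
print(cr(proj(f,[661.7,105.6,192.2])),cr(proj(f,W("L",85,0,203))))
E
```

```text
[275. 266.] [258. 261.]
```

View pics/s2.png

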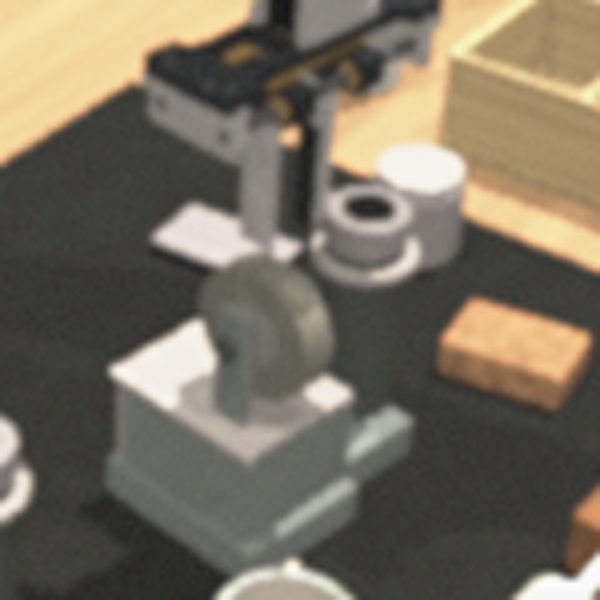

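>>> {"fn": "jog_arm", "kwargs": {
  "targets": [
    [0,0.006,0,0,0,0,34],
    [0,0.013,0,0,0,0,34],
    [0,0.013,0,0,0,0,34],
    [0,0.013,0.001,0,0,0,34],
    [0,0.013,0.003,0,0,0,34],
    [0,0.013,0.005,0,0,0,34],
    [0,0.013,0.007,0,0,0,34],
    [0,0.013,0.008,0,0,0,34]
  ]
}}

```text
t: 4.92
tool_pos: [659.6, 93.1, 183.7]
tcp_rot: [[0.99, -0.144, -0.001], [-0.144, -0.99, 0.0], [-0.001, 0.0, -1.0]]
contact_force: [-0.1, 0.8, 0.1]
grip_width: 0.34
grip_force: 0.0
```

```bash
python3 - <<'E'
from h import *
from cell import env,imaging
s=st(env)
f=imaging.grab_frame("scene");w=imaging.grab_frame("wrist")
a=cv2.resize(f["image"][160:220,290:350],(400,400),interpolation=cv2.INTER_CUBIC)
b=cv2.resize(w["image"][180:300,220:340],(400,400),interpolation=cv2.INTER_CUBIC)
cv2.imwrite("pics/d3.png",np.hstack([a,b]))
p=s["tool_pos"]
for k in(0,19):print(proj(f,p+[0,0,k]).round(),proj(w,p+[0,0,k]))
E
```

```text
t 4.92 [659.6  93.1 183.7] F [-0.1  0.8  0.1] w 0.34 gf 0.0 q [-0.2   0.65  0.04  1.47 -0.03  1.02 -1.87]
[312. 187.] [280.49165647 248.72843115]
[312. 182.] [280.51355132 261.21522788]
```

View pics/d3.png

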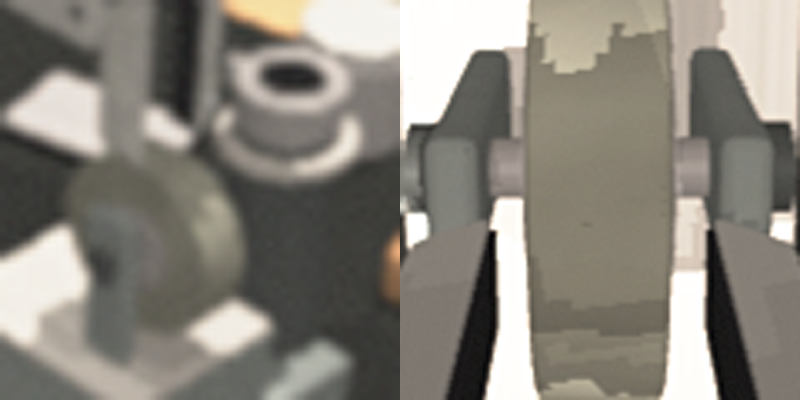

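>>> {"fn": "jog_arm", "kwargs": {
  "targets": [
    [0,0,0.001,0,0,0,34],
    [0,0,0.002,0,0,0,34],
    [0,0,0.003,0,0,0,34],
    [0,0,0.004,0,0,0,34],
    [0,0,0.005,0,0,0,34],
    [0,0,0.005,0,0,0,34],
    [0,0,0.005,0,0,0,34],
    [0,0,0.005,0,0,0,34]
  ]
}}

```text
t: 5.68
tool_pos: [659.9, 92.8, 179.2]
tcp_rot: [[0.99, -0.144, 0.0], [-0.144, -0.99, -0.0], [0.0, 0.0, -1.0]]
contact_force: [-0.2, -0.3, -0.5]
grip_width: 0.338
grip_force: 0.0
```

>>> {"fn": "jog_arm", "kwargs": {
  "targets": [
    [0,-0.002,0,0,0,0,34],
    [0,-0.003,0,0,0,0,34],
    [0,-0.004,0,0,0,0,34],
    [0,-0.005,0,0,0,0,34],
    [0,-0.006,0,0,0,0,34],
    [0,-0.007,0,0,0,0,34],
    [0,-0.007,0,0,0,0,34],
    [0,-0.007,0,0,0,0,34]
  ]
}}

```text
t: 6.35
tool_pos: [660.9, 99.8, 179.2]
tcp_rot: [[0.99, -0.144, -0.0], [-0.144, -0.99, 0.0], [-0.0, -0.0, -1.0]]
contact_force: [0.2, -0.3, 0.7]
grip_width: 0.339
grip_force: 0.0
```

>>> {"fn": "jog_arm", "kwargs": {
  "targets": [
    [0,0,0,0,0,0,20],
    [0,0,0,0,0,0,20],
    [0,0,0,0,0,0,15],
    [0,0,0,0,0,0,15],
    [0,0,0,0,0,0,15],
    [0,0,0,0,0,0,15],
    [0,0,0,0,0,0,15],
    [0,0,0,0,0,0,15]
  ],
  "grip_force": 10
}}

```text
t: 7.02
tool_pos: [660.9, 99.8, 179.2]
tcp_rot: [[0.99, -0.144, 0.0], [-0.144, -0.99, 0.0], [0.0, -0.0, -1.0]]
contact_force: [-1.4, -0.6, -0.6]
grip_width: 0.151
grip_force: 0.0
```

>>> {"fn": "jog_arm", "kwargs": {
  "targets": [
    [0,0.007,0,0,0,0,15],
    [0,0.007,0.002,0,0,0,15],
    [0,0.007,0.003,0,0,0,15],
    [0,0.007,0.004,0,0,0,15],
    [0,0.007,0.005,0,0,0,15],
    [0,0.007,0.006,0,0,0,15],
    [0,0.007,0.007,0,0,0,15],
    [0,0.007,0.008,0,0,0,15]
  ]
}}

```text
t: 7.68
tool_pos: [664.7, 90.9, 177.1]
tcp_rot: [[0.989, -0.146, 0.012], [-0.146, -0.989, -0.001], [0.012, -0.001, -1.0]]
contact_force: [-2.2, -2.8, 26.3]
grip_width: 0.147
grip_force: 13.2
```

```bash
python3 - <<'E'
from h import *
from cell import env,imaging
s=st(env)
print(s["moment"])
f=imaging.grab_frame("scene");t=imaging.grab_frame("top")
a=cv2.resize(f["image"][155:215,285:345],(400,400),interpolation=cv2.INTER_CUBIC)
b=cv2.resize(t["image"][130:220,190:280],(400,400),interpolation=cv2.INTER_CUBIC)
cv2.imwrite("pics/d4.png",np.hstack([a,b]))
p=s["tool_pos"]
for k in(0,20,40,97):print(((proj(f,p+[0,0,k])-[285,155])*6.667).round(),((proj(t,p+[0,0,k])-[190,130])*4.44).round())
E
```

```text
t 7.68 [664.7  90.9 177.1] F [-2.2 -2.8 26.3] w 0.147 gf 13.206385374069214 q [-0.2   0.66  0.04  1.47 -0.03  1.   -1.87]
[-0.73409851  0.33313101  0.00581274]
[185. 233.] [224. 162.]
[188. 196.] [221. 157.]
[190. 159.] [218. 152.]
[198.  48.] [210. 135.]
```

View pics/d4.png

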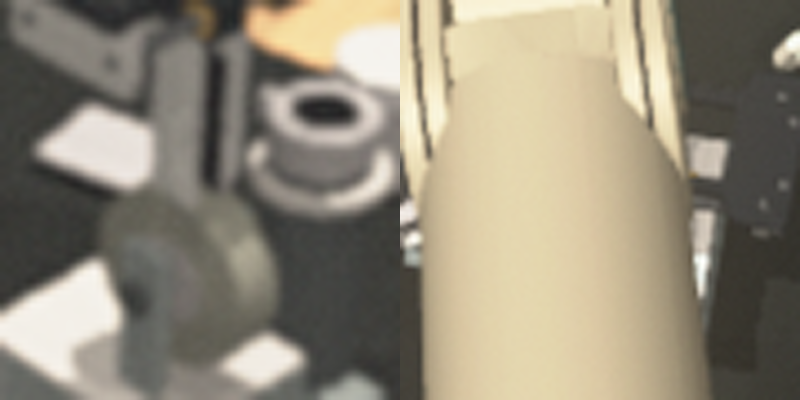

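>>> {"fn": "jog_arm", "kwargs": {
  "targets": [
    [0,0,-0.012,0,0,0,15],
    [0,0,-0.018,0,0,0,45],
    [0,0,-0.018,0,0,0,45],
    [0,0,-0.018,0,0,0,45],
    [0,0,-0.018,0,0,0,45],
    [0,0,-0.018,0,0,0,45],
    [0,0,-0.018,0,0,0,45],
    [0,0,-0.018,0,0,0,45]
  ]
}}

```text
t: 8.45
tool_pos: [659.5, 92.8, 188.5]
tcp_rot: [[0.99, -0.144, -0.001], [-0.144, -0.99, -0.0], [-0.001, 0.0, -1.0]]
contact_force: [0.2, -0.6, -0.6]
grip_width: 0.449
grip_force: 0.0
```

```bash
python3 - <<'E'
from h import *
from cell import env
s=st(env); go(W("L",85,2,166),-8.3,s)
f=dict(np.load("pics/top0.npz"));g=dict(np.load("pics/scene0.npz"))
for n,uv in(("L",(150,250)),("R",(336.4,244.3))):
  P=plane(f,*uv,12);print(n,P,"scene pred",proj(g,P))
m=(g["image"].min(2)>150).astype(np.uint8)
cs,_=cv2.findContours(m,cv2.RETR_EXTERNAL,cv2.CHAIN_APPROX_NONE)
for c in cs:
  r=cv2.minAreaRect(c)
  if 60<cv2.contourArea(c)<900 and 190<r[0][0]<340 and 165<r[0][1]<260:print(r,cv2.boxPoints(r).round(1).tolist())
E
```

```text
t 8.45 [659.5  92.8 188.5] F [ 0.2 -0.6 -0.6] w 0.449 gf 0.0 q [-0.2   0.65  0.04  1.46 -0.03  1.04 -1.87]
shift [-0.0001  0.0001  0.0225] turn [0.02 0.06 0.  ]
L [467.33524565 328.06256935  12.        ] scene pred [304.05114745 178.18776546]
R [ 490.8278276 -148.0069111   12.       ] scene pred [218.82279237 247.56399791]
((238.23464965820312, 241.0794219970703), (22.23114585876465, 8.652121543884277), 32.735225677490234) [[226.5, 238.6999969482422], [231.1999969482422, 231.39999389648438], [249.89999389648438, 243.5], [245.1999969482422, 250.6999969482422]]
((253.0, 218.0), (12.0, 20.0), 90.0) [[243.0, 212.0], [263.0, 212.0], [263.0, 224.0], [243.0, 224.0]]
((323.2206115722656, 209.3676300048828), (6.6884446144104, 12.347898483276367), 59.03623962402344) [[316.20001220703125, 209.6999969482422], [326.79998779296875, 203.3000030517578], [330.20001220703125, 209.10000610351562], [319.6000061035156, 215.39999389648438]]
((299.5000305175781, 209.49998474121094), (32.126121520996094, 20.28238868713379), 51.009010314941406) [[281.5, 203.39999389648438], [297.29998779296875, 190.60000610351562], [317.5, 215.60000610351562], [301.70001220703125, 228.39999389648438]]
((309.028076171875, 180.08863830566406), (35.77321243286133, 11.968244552612305), 27.407573699951172) [[290.3999938964844, 177.1999969482422], [295.8999938964844, 166.5], [327.70001220703125, 183.0], [322.20001220703125, 193.60000610351562]]
```

>>> {"fn": "jog_arm", "kwargs": {
  "targets": [
    [0,0,0.004,0,0,0,45],
    [0,0,0.008,0,0,0,45],
    [0,0,0.012,0,0,0,45],
    [0,0,0.016,0,0,0,45],
    [0,0,0.02,0,0,0,45],
    [0,0,0.022,0,0,0,40],
    [0,0,0.022,0,0,0,34],
    [0,0,0.022,0,0,0,34]
  ]
}}

```text
t: 9.12
tool_pos: [659.9, 92.8, 167.1]
tcp_rot: [[0.99, -0.144, -0.0], [-0.144, -0.99, -0.0], [-0.0, 0.0, -1.0]]
contact_force: [0.4, 0.5, -0.1]
grip_width: 0.347
grip_force: 0.0
```

>>> {"fn": "jog_arm", "kwargs": {
  "targets": [
    [0,-0.001,0,0,0,0,34],
    [0,-0.002,0,0,0,0,34],
    [0,-0.003,0,0,0,0,34],
    [0,-0.004,0,0,0,0,34],
    [0,-0.005,0,0,0,0,34],
    [0,-0.006,0,0,0,0,34],
    [0,-0.007,0,0,0,0,34],
    [0,-0.007,0,0,0,0,34]
  ]
}}

```text
t: 9.78
tool_pos: [660.8, 98.3, 167.2]
tcp_rot: [[0.989, -0.145, -0.0], [-0.145, -0.989, -0.002], [-0.0, 0.002, -1.0]]
contact_force: [-1.2, -2.7, 1.6]
grip_width: 0.344
grip_force: 1.7
```

>>> {"fn": "jog_arm", "kwargs": {
  "targets": [
    [0,-0.001,0,0,0,0,34],
    [0,-0.002,0,0,0,0,34],
    [0,-0.003,0,0,0,0,34],
    [0,-0.004,0,0,0,0,34],
    [0,-0.004,0,0,0,0,34],
    [0,-0.004,0,0,0,0,34],
    [0,-0.004,0,0,0,0,34],
    [0,-0.004,0,0,0,0,34]
  ]
}}

```text
t: 10.45
tool_pos: [661.0, 98.5, 167.3]
tcp_rot: [[0.989, -0.147, -0.001], [-0.147, -0.989, -0.006], [-0.0, 0.006, -1.0]]
contact_force: [-2.2, -8.4, 3.6]
grip_width: 0.339
grip_force: 4.4
```

>>> {"fn": "jog_arm", "kwargs": {
  "targets": [
    [0,0.004,0,0,0,0,34],
    [0,0.007,0,0,0,0,34],
    [0,0.009,0,0,0,0,34],
    [0,0.011,0,0,0,0,34],
    [0,0.013,0,0,0,0,34],
    [0,0.015,0,0,0,0,34],
    [0,0.017,0,0,0,0,34],
    [0,0.018,0,0,0,0,34]
  ]
}}

```text
t: 11.12
tool_pos: [659.2, 88.4, 167.2]
tcp_rot: [[0.99, -0.143, 0.001], [-0.143, -0.99, 0.003], [0.0, -0.004, -1.0]]
contact_force: [1.2, 5.6, -0.8]
grip_width: 0.341
grip_force: 2.6
```

>>> {"fn": "jog_arm", "kwargs": {
  "targets": [
    [0,0.001,0,0,0,0,34],
    [0,0.002,0,0,0,0,34],
    [0,0.002,0,0,0,0,34],
    [0,0.002,0,0,0,0,34],
    [0,0.002,0,0,0,0,34],
    [0,0.002,0,0,0,0,34],
    [0,0.002,0,0,0,0,34],
    [0,0.002,0,0,0,0,34]
  ]
}}

```text
t: 11.78
tool_pos: [659.0, 88.3, 167.2]
tcp_rot: [[0.99, -0.142, 0.001], [-0.142, -0.99, 0.005], [0.001, -0.005, -1.0]]
contact_force: [0.8, 6.3, -2.0]
grip_width: 0.34
grip_force: 3.4
```

>>> {"fn": "jog_arm", "kwargs": {
  "targets": [
    [0,-0.01,0,0,0,0,45],
    [0,-0.008,-0.03,0,0,0,50],
    [0,-0.008,-0.07,0,0,0,50],
    [0,0.07,-0.08,0,0,-5,50],
    [0,0.11,-0.08,0,0,-10,50],
    [0,0.15,-0.08,0,0,-15.9,50],
    [0,0.19,-0.08,0,0,-15.9,50],
    [0,0.23,-0.08,0,0,-15.9,50]
  ]
}}

```text
t: 12.45
tool_pos: [629.0, -116.5, 247.4]
tcp_rot: [[0.991, 0.132, -0.0], [0.132, -0.991, -0.001], [-0.0, 0.001, -1.0]]
contact_force: [0.5, 0.3, 0.4]
grip_width: 0.501
grip_force: 0.0
```

```bash
python3 g.py R 85 1 245
```

```text
t 12.45 [ 629.  -116.5  247.4] F [0.5 0.3 0.4] w 0.501 gf 0.0 q [ 0.15  0.55 -0.02  1.46  0.01  1.12 -1.31]
shift [0.0042 0.1204 0.0026] turn [0.08 0.01 0.01]
```

>>> {"fn": "jog_arm", "kwargs": {
  "targets": [
    [0,0.04,0,0,0,0,50],
    [0.002,0.08,0,0,0,0,50],
    [0.003,0.105,0,0,0,0,50],
    [0.003,0.105,0,0,0,0,50],
    [0.003,0.105,0,0,0,0,50],
    [0.003,0.105,0,0,0,0,50],
    [0.003,0.105,0,0,0,0,50],
    [0.003,0.105,0,0,0,0,50]
  ]
}}

```text
t: 13.12
tool_pos: [646.8, -215.4, 247.2]
tcp_rot: [[0.991, 0.135, 0.0], [0.135, -0.991, 0.001], [0.0, -0.001, -1.0]]
contact_force: [0.2, -0.0, 0.2]
grip_width: 0.504
grip_force: 0.0
```

```bash
python3 g.py R 85 1 167; python3 - <<'E'
from h import *
from cell import imaging
f=imaging.grab_frame("wrist");g=f["image"]
cv2.imwrite("pics/w5.png",g)
for x,z in((85,201),(45,158)):
  for y in(-12,12):print(x,y,proj(f,W("R",x,y,z)).round(1))
hsv=cv2.cvtColor(g,cv2.COLOR_BGR2HSV)
v=int(proj(f,W("R",45,0,158))[1])
for r in(v-25,v-15,v-5,v,v+5):print(r,[(int(c),g[r,c].tolist()) for c in range(230,320,6)])
E
```

```text
t 13.12 [ 646.8 -215.4  247.2] F [ 0.2 -0.   0.2] w 0.504 gf 0.0 q [ 0.29  0.63 -0.01  1.33  0.01  1.18 -1.16]
shift [-0.0004  0.0201  0.0802] turn [-0.04 -0.01  0.16]
85 -12 [327.4 226.6]
85 12 [293.2 226.5]
45 -12 [319.5 257.4]
45 12 [291.  257.3]
232 [(230, [55, 60, 61]), (236, [54, 58, 60]), (242, [38, 41, 40]), (248, [52, 57, 58]), (254, [255, 255, 255]), (260, [252, 254, 254]), (266, [252, 254, 254]), (272, [255, 255, 255]), (278, [255, 255, 255]), (284, [244, 251, 252]), (290, [88, 94, 100]), (296, [124, 142, 152]), (302, [124, 142, 149]), (308, [124, 143, 151]), (314, [125, 144, 150])]
242 [(230, [51, 56, 58]), (236, [52, 57, 58]), (242, [48, 53, 54]), (248, [50, 54, 57]), (254, [255, 255, 255]), (260, [251, 254, 254]), (266, [251, 254, 254]), (272, [251, 254, 254]), (278, [252, 254, 254]), (284, [255, 255, 255]), (290, [122, 132, 142]), (296, [114, 131, 137]), (302, [115, 131, 138]), (308, [113, 129, 136]), (314, [105, 119, 125])]
252 [(230, [76, 80, 84]), (236, [49, 52, 55]), (242, [49, 52, 53]), (248, [52, 56, 56]), (254, [255, 255, 255]), (260, [246, 251, 254]), (266, [25
[... 206 characters left out ...]
57 [(230, [20, 18, 19]), (236, [18, 19, 20]), (242, [49, 53, 55]), (248, [49, 53, 55]), (254, [250, 255, 255]), (260, [245, 251, 253]), (266, [246, 251, 253]), (272, [246, 251, 254]), (278, [248, 252, 254]), (284, [248, 252, 254]), (290, [236, 249, 255]), (296, [92, 106, 112]), (302, [97, 112, 116]), (308, [94, 107, 112]), (314, [92, 105, 110])]
262 [(230, [22, 21, 22]), (236, [239, 246, 255]), (242, [140, 148, 159]), (248, [40, 44, 45]), (254, [254, 255, 255]), (260, [250, 253, 254]), (266, [248, 252, 254]), (272, [250, 253, 254]), (278, [248, 252, 254]), (284, [251, 254, 254]), (290, [255, 255, 255]), (296, [89, 100, 106]), (302, [87, 98, 105]), (308, [87, 98, 105]), (314, [90, 103, 108])]
```

>>> {"fn": "jog_arm", "kwargs": {
  "targets": [
    [0,0.022,0,0,0,0,50],
    [0,0.0225,0.02,0,0,0,50],
    [0,0.0225,0.04,0,0,0,50],
    [0,0.0225,0.055,0,0,0,45],
    [0,0.0225,0.065,0,0,0,40],
    [0,0.0225,0.072,0,0,0,40],
    [0,0.0225,0.08,0,0,0,36],
    [0,0.0225,0.08,0,0,0,34]
  ]
}}

```text
t: 13.83
tool_pos: [649.0, -239.3, 165.8]
tcp_rot: [[0.991, 0.133, -0.002], [0.133, -0.991, 0.001], [-0.002, -0.001, -1.0]]
contact_force: [-0.3, 0.2, 0.2]
grip_width: 0.349
grip_force: 0.0
```

>>> {"fn": "jog_arm", "kwargs": {
  "targets": [
    [0,-0.001,0,0,0,0,34],
    [0,-0.003,0,0,0,0,34],
    [0,-0.005,0,0,0,0,34],
    [0,-0.007,0,0,0,0,34],
    [0,-0.009,0,0,0,0,34],
    [0,-0.01,0,0,0,0,34],
    [0,-0.011,0,0,0,0,34],
    [0,-0.012,0,0,0,0,34]
  ]
}}

```text
t: 14.5
tool_pos: [648.3, -228.7, 167.5]
tcp_rot: [[0.991, 0.132, 0.001], [0.132, -0.991, -0.001], [0.001, 0.001, -1.0]]
contact_force: [1.1, -1.6, 1.4]
grip_width: 0.341
grip_force: 0.9
```

>>> {"fn": "jog_arm", "kwargs": {
  "targets": [
    [0,0,0,0,0,0,34],
    [0,0,0,0,0,0,34],
    [0,-0.001,0,0,0,0,34],
    [0,-0.002,0,0,0,0,34],
    [0,-0.002,0,0,0,0,34],
    [0,-0.002,0,0,0,0,34],
    [0,-0.002,0,0,0,0,34],
    [0,-0.002,0,0,0,0,34]
  ]
}}

```text
t: 15.17
tool_pos: [647.8, -226.6, 167.2]
tcp_rot: [[0.991, 0.132, 0.0], [0.132, -0.991, -0.001], [0.0, 0.001, -1.0]]
contact_force: [-0.0, -2.3, 2.6]
grip_width: 0.342
grip_force: 1.7
```

>>> {"fn": "jog_arm", "kwargs": {
  "targets": [
    [0,-0.001,0,0,0,0,34],
    [0,-0.002,0,0,0,0,34],
    [0,-0.003,0,0,0,0,34],
    [0,-0.003,0,0,0,0,34],
    [0,-0.003,0,0,0,0,34],
    [0,-0.003,0,0,0,0,34],
    [0,-0.003,0,0,0,0,34],
    [0,-0.003,0,0,0,0,34]
  ]
}}

```text
t: 15.83
tool_pos: [647.5, -226.2, 167.3]
tcp_rot: [[0.991, 0.131, 0.001], [0.131, -0.991, -0.004], [0.001, 0.004, -1.0]]
contact_force: [1.8, -7.2, 2.5]
grip_width: 0.344
grip_force: 3.7
```

>>> {"fn": "jog_arm", "kwargs": {
  "targets": [
    [0,0.006,0,0,0,0,34],
    [0,0.012,0,0,0,0,34],
    [0,0.018,0,0,0,0,34],
    [0,0.021,0,0,0,0,34],
    [0,0.024,0,0,0,0,34],
    [0,0.026,0,0,0,0,34],
    [0,0.028,0,0,0,0,34],
    [0,0.028,0,0,0,0,34]
  ]
}}

```text
t: 16.5
tool_pos: [650.8, -245.9, 166.6]
tcp_rot: [[0.991, 0.134, -0.002], [0.134, -0.991, 0.007], [-0.001, -0.007, -1.0]]
contact_force: [-1.3, 7.0, 2.2]
grip_width: 0.344
grip_force: 3.5
```

>>> {"fn": "jog_arm", "kwargs": {
  "targets": [
    [0,0.001,0,0,0,0,34],
    [0,0.002,0,0,0,0,34],
    [0,0.002,0,0,0,0,34],
    [0,0.002,0,0,0,0,34],
    [0,0.002,0,0,0,0,34],
    [0,0.002,0,0,0,0,34],
    [0,0.002,0,0,0,0,34],
    [0,0.002,0,0,0,0,34]
  ]
}}

```text
t: 17.17
tool_pos: [651.1, -246.1, 166.6]
tcp_rot: [[0.991, 0.136, -0.002], [0.136, -0.991, 0.009], [-0.001, -0.009, -1.0]]
contact_force: [-2.0, 8.6, 2.4]
grip_width: 0.342
grip_force: 4.7
```

>>> {"fn": "jog_arm", "kwargs": {
  "targets": [
    [0,-0.01,0,0,0,0,45],
    [0,-0.01,-0.03,0,0,0,50],
    [0,-0.01,-0.07,0,0,0,60],
    [-0.03,-0.02,-0.08,0,0,5,80],
    [-0.07,-0.04,-0.08,0,0,10,80],
    [-0.1,-0.06,-0.08,0,0,15,80],
    [-0.14,-0.08,-0.08,0,0,19.4,80],
    [-0.165,-0.1,-0.07,0,0,19.4,80]
  ]
}}

```text
t: 17.83
tool_pos: [472.5, -176.5, 238.4]
tcp_rot: [[0.978, -0.21, 0.003], [-0.21, -0.978, -0.002], [0.003, 0.002, -1.0]]
contact_force: [0.7, -1.3, -0.7]
grip_width: 0.794
grip_force: 0.0
```

```bash
cat > pl.py <<'E'
import sys
from h import *
from cell import env,imaging
s=st(env)
f=imaging.grab_frame(sys.argv[1]);g=f["image"];hsv=cv2.cvtColor(g,cv2.COLOR_BGR2HSV)
zp=float(sys.argv[4]) if len(sys.argv)>4 else 12
gx,gy=float(sys.argv[2]),float(sys.argv[3])
for th in(110,140,165):
  m=((g.min(2)>th)&(hsv[...,1]<60)).astype(np.uint8)
  cs,_=cv2.findContours(m,cv2.RETR_EXTERNAL,cv2.CHAIN_APPROX_NONE)
  for c in cs:
    if cv2.contourArea(c)<100:continue
    Pw=np.array([plane(f,*p[0],zp)[:2] for p in c]).astype(np.float32)
    r=cv2.minAreaRect(Pw)
    if np.hypot(r[0][0]-gx,r[0][1]-gy)<80 and cv2.contourArea(c)>150: 
        b=cv2.boxPoints(r);e=max([(np.linalg.norm(b[i]-b[i-1]),tuple(b[i]-b[i-1])) for i in range(4)])[1]
        y=np.degrees(np.arctan2(e[1],e[0]));y=(y+90)%180-90
        print(th,np.round(r[0],1),np.round(r[1],1),"yaw",y.round(1), "px",c[:,0].min(0),c[:,0].max(0))
E
python3 pl.py wrist 491 -148; python3 - <<'E'
from h import *
from cell import env
s=env.get_state();go([466.5,-143,80],-11.8,s)
E
```

```text
t 17.83 [ 472.5 -176.5  238.4] F [ 0.7 -1.3 -0.7] w 0.794 gf 0.0 q [ 0.25  0.35  0.07  1.85 -0.03  0.94 -1.45]
110 [ 493.1 -147.7] [58.9 98.5] yaw -11.5 px [225 127] [278 211]
140 [ 493.2 -147.7] [58.8 98.1] yaw -11.5 px [225 127] [278 211]
165 [ 493.1 -147.5] [58.1 97.9] yaw -12.1 px [226 127] [277 211]
shift [ 0.0015 -0.0276  0.1542] turn [-0.1   0.81 -0.04]
```

>>> {"fn": "jog_arm", "kwargs": {
  "targets": [
    [0.0035,-0.027,0.03,0,0,0,80],
    [0.0035,-0.0275,0.06,0,0,0,80],
    [0.0035,-0.0275,0.1,0,0,0,80],
    [0.0035,-0.0275,0.14,0,0,0,80],
    [0.0035,-0.0275,0.18,0,0,0,80],
    [0.0035,-0.0275,0.21,0,0,0,80],
    [0.0035,-0.0275,0.23,0,0,0,80],
    [0.0035,-0.0275,0.232,0,0,0,80]
  ]
}}

```text
t: 18.55
tool_pos: [481.1, -148.6, 1.5]
tcp_rot: [[0.979, -0.204, -0.006], [-0.204, -0.979, 0.001], [-0.006, -0.0, -1.0]]
contact_force: [-0.6, -0.2, 0.4]
grip_width: 0.8
grip_force: 0.0
```

```bash
python3 - <<'E'
from h import *
from cell import env,imaging
s=st(env);go([468.6,-143,6],-11.7,s)
f=imaging.grab_frame("wrist");cv2.imwrite("pics/w6.png",f["image"])
p=s["tool_pos"]
for k in(0,20):print(proj(f,p+[0,0,k]))
E
```

```text
t 18.55 [ 481.1 -148.6    1.5] F [-0.6 -0.2  0.4] w 0.8 gf 0.0 q [ 0.22  0.72  0.03  2.06 -0.05  0.37 -1.48]
shift [-0.0134 -0.0029 -0.0044] turn [-0.    0.36 -0.06]
[280.65738436 248.68432121]
[280.68698386 262.07313226]
```

View pics/w6.png

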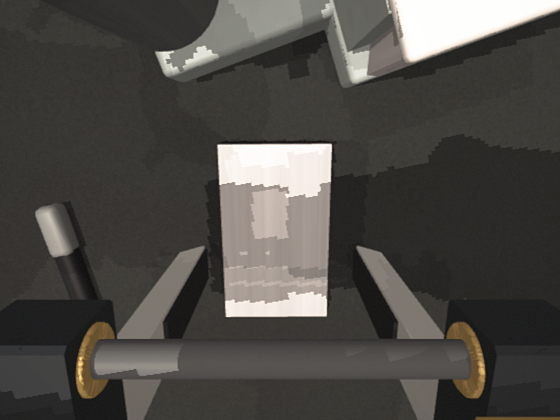

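>>> {"fn": "jog_arm", "kwargs": {
  "targets": [
    [-0.007,-0.003,0,0,0,0,80],
    [-0.0134,-0.003,0,0,0,0,80],
    [-0.0134,-0.003,0.003,0,0,0,80],
    [-0.0134,-0.003,0.006,0,0,0,80],
    [-0.0134,-0.003,0.009,0,0,0,80],
    [-0.0134,-0.003,0.012,0,0,0,80],
    [-0.0134,-0.003,0.014,0,0,0,80],
    [-0.0134,-0.003,0.014,0,0,0,80]
  ]
}}

```text
t: 19.27
tool_pos: [471.0, -143.6, -9.4]
tcp_rot: [[0.979, -0.205, -0.0], [-0.205, -0.979, 0.0], [-0.0, -0.0, -1.0]]
contact_force: [0.1, -0.4, 0.1]
grip_width: 0.798
grip_force: 0.0
```

>>> {"fn": "jog_arm", "kwargs": {
  "targets": [
    [0,0,0.001,0,0,0,80],
    [0,0,0.002,0,0,0,80],
    [0,0,0.003,0,0,0,80],
    [0,0,0.004,0,0,0,80],
    [0,0,0.005,0,0,0,80],
    [0,0,0.006,0,0,0,80],
    [0,0,0.006,0,0,0,80],
    [0,0,0.006,0,0,0,80]
  ]
}}

```text
t: 19.93
tool_pos: [471.0, -143.6, -15.0]
tcp_rot: [[0.979, -0.205, 0.0], [-0.205, -0.979, 0.0], [0.0, -0.0, -1.0]]
contact_force: [0.3, 0.7, -0.5]
grip_width: 0.804
grip_force: 0.0
```

>>> {"fn": "jog_arm", "kwargs": {
  "targets": [
    [0,0,0.001,0,0,0,80],
    [0,0,0.002,0,0,0,80],
    [0,0,0.003,0,0,0,80],
    [0,0,0.004,0,0,0,80],
    [0,0,0.005,0,0,0,80],
    [0,0,0.005,0,0,0,80],
    [0,0,0.005,0,0,0,80],
    [0,0,0.005,0,0,0,80]
  ]
}}

```text
t: 20.6
tool_pos: [471.1, -143.6, -20.0]
tcp_rot: [[0.979, -0.205, 0.0], [-0.205, -0.979, 0.0], [0.0, -0.0, -1.0]]
contact_force: [-0.4, -0.0, -0.2]
grip_width: 0.8
grip_force: 0.0
```

>>> {"fn": "jog_arm", "kwargs": {
  "targets": [
    [0,0,0.001,0,0,0,80],
    [0,0,0.002,0,0,0,80],
    [0,0,0.003,0,0,0,80],
    [0,0,0.004,0,0,0,80],
    [0,0,0.004,0,0,0,80],
    [0,0,0.004,0,0,0,80],
    [0,0,0.004,0,0,0,80],
    [0,0,0.004,0,0,0,80]
  ]
}}

```text
t: 21.27
tool_pos: [471.2, -143.6, -22.4]
tcp_rot: [[0.979, -0.205, 0.001], [-0.205, -0.979, -0.0], [0.001, -0.0, -1.0]]
contact_force: [-2.2, 1.2, 19.6]
grip_width: 0.804
grip_force: 9.6
```

>>> {"fn": "jog_arm", "kwargs": {
  "targets": [
    [0,0,-0.004,0,0,0,80],
    [0,0,-0.004,0,0,0,70],
    [0,0,-0.004,0,0,0,55],
    [0,0,-0.004,0,0,0,55],
    [0,0,-0.004,0,0,0,55],
    [0,0,-0.004,0,0,0,55],
    [0,0,-0.004,0,0,0,55],
    [0,0,-0.004,0,0,0,55]
  ],
  "grip_force": 45
}}

```text
t: 21.93
tool_pos: [471.0, -143.6, -20.2]
tcp_rot: [[0.979, -0.205, -0.0], [-0.205, -0.979, 0.0], [-0.0, 0.0, -1.0]]
contact_force: [0.2, 0.0, 0.1]
grip_width: 0.632
grip_force: 45.0
```

>>> {"fn": "jog_arm", "kwargs": {
  "targets": [
    [0,0,-0.003,0,0,0,55],
    [0,0,-0.02,0,0,0,55],
    [0,0,-0.04,0,0,0,55],
    [0,0,-0.06,0,0,0,55],
    [0,0,-0.08,0,0,0,55],
    [0,0,-0.095,0,0,0,55],
    [0,0,-0.1,0,0,0,55],
    [0,0,-0.1,0,0,0,55]
  ]
}}

```text
t: 22.6
tool_pos: [471.6, -143.7, 80.9]
tcp_rot: [[0.979, -0.205, 0.002], [-0.205, -0.979, -0.0], [0.002, 0.0, -1.0]]
contact_force: [-0.5, -0.3, -2.3]
grip_width: 0.632
grip_force: 45.0
```

```bash
python3 pl.py wrist 491 -148 107;python3 g.py L -90 2.5 45
```

```text
t 22.6 [ 471.6 -143.7   80.9] F [-0.5 -0.3 -2.3] w 0.632 gf 44.997881054878235 q [ 0.21  0.56  0.04  2.05 -0.05  0.53 -1.49]
110 [ 451.  -139.1] [59.6 18. ] yaw 78.2 px [224 288] [337 319]
110 [ 503.4 -149.8] [60.5 78.7] yaw -11.7 px [215 122] [345 279]
140 [ 488.9 -142.8] [12.3 28.9] yaw -11.3 px [259 207] [284 262]
140 [ 521.2 -153.5] [60.4 41.5] yaw 78.2 px [215 123] [344 210]
165 [ 521.2 -153.5] [60.3 41.5] yaw 78.2 px [215 123] [344 210]
t 22.65 [ 470.9 -143.5   80. ] F [ 0.2 -0.3 -3.2] w 0.633 gf 44.99788999557495 q [ 0.21  0.57  0.04  2.05 -0.05  0.53 -1.49]
shift [-0.0385 -0.2595  0.035 ] turn [-0.01 -0.01 -3.5 ]
```

>>> {"fn": "jog_arm", "kwargs": {
  "targets": [
    [-0.01,-0.03,0,0,0,-2,55],
    [-0.02,-0.07,0,0,0,-3.5,55],
    [-0.03,-0.11,0,0,0,-3.5,55],
    [-0.035,-0.15,0,0,0,-3.5,55],
    [-0.041,-0.19,0,0,0,-3.5,55],
    [-0.041,-0.23,0,0,0,-3.5,55],
    [-0.041,-0.25,0,0,0,-3.5,55],
    [-0.041,-0.2595,0,0,0,-3.5,55]
  ]
}}

```text
t: 23.32
tool_pos: [483.3, 123.4, 78.6]
tcp_rot: [[0.99, -0.138, -0.002], [-0.138, -0.99, 0.001], [-0.002, -0.001, -1.0]]
contact_force: [-0.2, 0.5, -1.6]
grip_width: 0.633
grip_force: 45.0
```

>>> {"fn": "jog_arm", "kwargs": {
  "targets": [
    [0,0,0,0,0,0,55],
    [0,0,0,0,0,0,55],
    [0,0,0,0,0,0,55],
    [0,0,0,0,0,0,55],
    [0,0,0,0,0,0,55],
    [0,0,0,0,0,0,55],
    [0,0,0,0,0,0,55],
    [0,0,0,0,0,0,55]
  ]
}}

```text
t: 23.98
tool_pos: [484.0, 118.4, 80.1]
tcp_rot: [[0.989, -0.145, 0.0], [-0.145, -0.989, 0.0], [0.0, -0.0, -1.0]]
contact_force: [0.2, -1.1, -2.2]
grip_width: 0.635
grip_force: 45.0
```

```bash
python3 pl.py wrist 635 95 100;python3 pl.py wrist 520 110 112;python3 g.py L -92.5 2.5 36; python3 - <<'E'
from h import *
from cell import imaging
f=imaging.grab_frame("wrist");cv2.imwrite("pics/w7.png",f["image"])
E
```

```text
t 23.98 [484.  118.4  80.1] F [ 0.2 -1.1 -2.2] w 0.635 gf 44.99795436859131 q [-0.35  0.57  0.08  2.04 -0.09  0.54 -1.92]
110 [592.5 103.3] [95.4 29.1] yaw 81.6 px [172   0] [386  70]
140 [592.5 103.4] [95.1 29.1] yaw 81.6 px [172   0] [385  70]
165 [592.8 103.3] [94.5 28.6] yaw 81.6 px [173   0] [385  69]
t 24.03 [484.  118.6  80.1] F [-0.1 -0.6 -2.8] w 0.632 gf 44.99793827533722 q [-0.35  0.57  0.08  2.04 -0.09  0.54 -1.92]
110 [460.8 105. ] [10.1 10. ] yaw 87.4 px [303 300] [323 318]
110 [468.7 133.8] [32.5 16.1] yaw 84.6 px [224 289] [287 318]
110 [523.5 113.1] [58.4 63.7] yaw -8.0 px [215 122] [344 256]
110 [590.2 103.7] [89.2 27.1] yaw 81.7 px [172   0] [386  70]
140 [533.9 111.8] [58.2 42.1] yaw 81.7 px [215 123] [344 214]
140 [590.4 103.6] [88.7 27.2] yaw 81.9 px [172   0] [386  70]
165 [534.2 111.7] [58.  41.6] yaw 81.7 px [215 123] [344 213]
165 [590.4 103.7] [88.4 26.7] yaw 81.7 px [173   0] [385  69]
t 24.08 [484.  118.7  80.1] F [ 0.4 -0.3 -3.2] w 0.631 gf 44.99787211418152 q [-0.35  0.57  0.08  2.04 -0.09  0.54 -1.92]
shift [-0.0002 -0.0001  0.0441] turn [-0.   -0.01 -0.01]
```

```bash
sed -i 's/np.array(\[575,103.\])/np.array([578.2,105.4])/' h.py; python3 g.py L -92.5 0 36
```

```text
t 24.13 [484.  118.8  80.1] F [-0.1 -0.  -2.2] w 0.633 gf 44.99781847000122 q [-0.36  0.57  0.08  2.04 -0.09  0.54 -1.92]
shift [ 0.0026 -0.0003  0.0441] turn [-0.01 -0.01 -0.  ]
```

>>> {"fn": "jog_arm", "kwargs": {
  "targets": [
    [0,0,0.02,0,0,0,55],
    [0,0,0.036,0,0,0,55],
    [0,0,0.044,0,0,0,55],
    [0,0,0.044,0,0,0,55],
    [0.005,0,0.044,0,0,0,55],
    [0.012,0,0.044,0,0,0,55],
    [0.02,0,0.044,0,0,0,55],
    [0.02,0,0.044,0,0,0,55]
  ]
}}

```text
t: 24.8
tool_pos: [507.5, 115.7, 37.0]
tcp_rot: [[0.989, -0.145, 0.005], [-0.145, -0.989, 0.001], [0.005, -0.001, -1.0]]
contact_force: [1.0, -0.5, -1.6]
grip_width: 0.63
grip_force: 45.0
```

>>> {"fn": "jog_arm", "kwargs": {
  "targets": [
    [0.003,0,0,0,0,0,55],
    [0.006,0,0,0,0,0,55],
    [0.009,0,0,0,0,0,55],
    [0.012,0,0,0,0,0,55],
    [0.015,0,0,0,0,0,55],
    [0.018,0,0,0,0,0,55],
    [0.02,0,0,0,0,0,55],
    [0.02,0,0,0,0,0,55]
  ]
}}

```text
t: 25.47
tool_pos: [524.2, 112.9, 36.0]
tcp_rot: [[0.989, -0.145, 0.001], [-0.145, -0.989, 0.0], [0.001, -0.0, -1.0]]
contact_force: [-0.3, 0.3, -2.3]
grip_width: 0.632
grip_force: 45.0
```

>>> {"fn": "jog_arm", "kwargs": {
  "targets": [
    [0.005,0,0,0,0,0,55],
    [0.01,0,0,0,0,0,55],
    [0.015,0,0,0,0,0,55],
    [0.02,0,0,0,0,0,55],
    [0.025,0,0,0,0,0,55],
    [0.03,0,0,0,0,0,55],
    [0.035,0,0,0,0,0,55],
    [0.037,0,0,0,0,0,55]
  ]
}}

```text
t: 26.13
tool_pos: [561.3, 107.5, 36.0]
tcp_rot: [[0.989, -0.145, 0.001], [-0.145, -0.989, -0.0], [0.001, -0.0, -1.0]]
contact_force: [0.4, -0.0, -1.9]
grip_width: 0.628
grip_force: 45.0
```

```bash
python3 g.py L -14 0 36
```

```text
t 26.13 [561.3 107.5  36. ] F [ 0.4 -0.  -1.9] w 0.628 gf 44.99786138534546 q [-0.28  0.72  0.07  1.87 -0.09  0.56 -1.87]
shift [ 0.003  -0.0004  0.    ] turn [-0.01 -0.06 -0.02]
```

>>> {"fn": "jog_arm", "kwargs": {
  "targets": [
    [0.003,0,0,0,0,0,55],
    [0.006,0,0,0,0,0,55],
    [0.006,0,0.001,0,0,0,55],
    [0.006,0,0.001,0,0,0,55],
    [0.006,0,0.001,0,0,0,70],
    [0.006,0,0.001,0,0,0,75],
    [0.006,0,0.001,0,0,0,75],
    [0.006,0,0.001,0,0,0,75]
  ]
}}

```text
t: 26.8
tool_pos: [566.3, 107.0, 35.3]
tcp_rot: [[0.99, -0.144, 0.001], [-0.144, -0.99, 0.0], [0.001, -0.0, -1.0]]
contact_force: [-0.2, -0.0, -0.1]
grip_width: 0.751
grip_force: 0.0
```

>>> {"fn": "jog_arm", "kwargs": {
  "targets": [
    [-0.02,0,0,0,0,0,75],
    [-0.05,0,0,0,0,0,75],
    [-0.065,0,0,0,0,0,50],
    [-0.065,0,0,0,0,0,5],
    [-0.065,0,0,0,0,0,5],
    [-0.065,0,0,0,0,0,5],
    [-0.065,0,0,0,0,0,5],
    [-0.065,0,0,0,0,0,5]
  ]
}}

```text
t: 27.47
tool_pos: [503.1, 116.0, 35.1]
tcp_rot: [[0.989, -0.145, 0.001], [-0.145, -0.989, 0.0], [0.001, -0.0, -1.0]]
contact_force: [-0.2, -0.0, 0.4]
grip_width: 0.362
grip_force: 0.0
```

```bash
python3 pl.py wrist 561 107 68;python3 g.py L -18 0 36; python3 - <<'E'
from h import *
from cell import imaging
f=imaging.grab_frame("wrist");cv2.imwrite("pics/w8.png",f["image"])
E
```

```text
t 27.47 [503.1 116.   35.1] F [-0.2 -0.   0.4] w 0.362 gf 0.0 q [-0.33  0.67  0.07  2.02 -0.1   0.46 -1.9 ]
110 [581.3 105.1] [117.3  83.2] yaw 81.6 px [137   0] [421 198]
140 [581.3 105. ] [117.1  83.2] yaw 81.6 px [138   0] [421 198]
165 [559.3 108.1] [57.1 37.9] yaw 81.7 px [216 113] [344 197]
165 [600.7 102.2] [116.5  44. ] yaw 81.6 px [138   0] [420 111]
t 27.52 [502.8 116.   35. ] F [0.8 0.8 0.1] w 0.316 gf 0.0 q [-0.33  0.67  0.07  2.02 -0.1   0.46 -1.9 ]
shift [ 0.0581 -0.0005 -0.001 ] turn [-0.01 -0.06 -0.04]
```

View pics/w8.png

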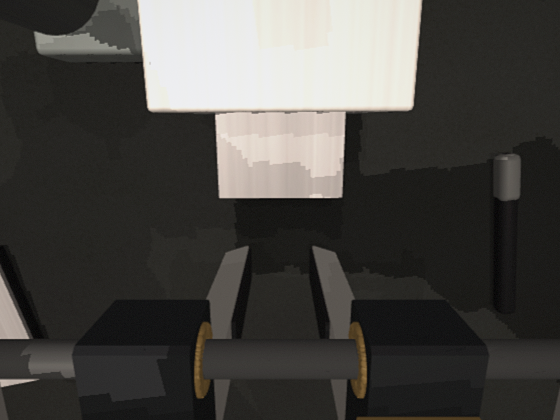

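>>> {"fn": "jog_arm", "kwargs": {
  "targets": [
    [0,0,0,0,0,0,3],
    [0,0,0,0,0,0,3],
    [0.01,0,0,0,0,0,3],
    [0.02,0,0,0,0,0,3],
    [0.03,0,0,0,0,0,3],
    [0.038,0,0,0,0,0,3],
    [0.046,0,0,0,0,0,3],
    [0.05,0,0,0,0,0,3]
  ]
}}

```text
t: 28.23
tool_pos: [552.1, 108.8, 34.9]
tcp_rot: [[0.989, -0.145, 0.0], [-0.145, -0.989, -0.0], [0.0, 0.0, -1.0]]
contact_force: [-1.2, 0.5, 1.0]
grip_width: 0.032
grip_force: 0.8
```

>>> {"fn": "jog_arm", "kwargs": {
  "targets": [
    [0.001,0,0,0,0,0,3],
    [0.003,0,0,0,0,0,3],
    [0.005,0,0,0,0,0,3],
    [0.006,0,0,0,0,0,3],
    [0.007,0,0,0,0,0,3],
    [0.008,0,0,0,0,0,3],
    [0.008,0,0,0,0,0,3],
    [0.008,0,0,0,0,0,3]
  ]
}}

```text
t: 28.9
tool_pos: [558.2, 108.0, 34.9]
tcp_rot: [[0.99, -0.144, -0.002], [-0.144, -0.99, 0.0], [-0.002, 0.0, -1.0]]
contact_force: [-4.2, 0.3, 1.9]
grip_width: 0.028
grip_force: 1.7
```

>>> {"fn": "jog_arm", "kwargs": {
  "targets": [
    [0.001,0,0,0,0,0,3],
    [0.002,0,0,0,0,0,3],
    [0.003,0,0,0,0,0,3],
    [0.004,0,0,0,0,0,3],
    [0.004,0,0,0,0,0,3],
    [0.004,0,0,0,0,0,3],
    [0.004,0,0,0,0,0,3],
    [0.004,0,0,0,0,0,3]
  ]
}}

```text
t: 29.57
tool_pos: [558.1, 107.9, 34.6]
tcp_rot: [[0.99, -0.143, -0.009], [-0.143, -0.99, 0.0], [-0.009, 0.001, -1.0]]
contact_force: [-10.8, 1.5, 6.9]
grip_width: 0.03
grip_force: 5.2
```

>>> {"fn": "jog_arm", "kwargs": {
  "targets": [
    [-0.03,0,0,0,0,0,3],
    [-0.06,0,0,0,0,0,30],
    [-0.07,0,-0.04,0,0,-3,80],
    [-0.09,-0.03,-0.08,0,0,-6,80],
    [-0.11,-0.06,-0.12,0,0,-9,80],
    [-0.13,-0.1,-0.14,0,0,-13.5,80],
    [-0.14,-0.14,-0.15,0,0,-13.5,80],
    [-0.14,-0.18,-0.15,0,0,-13.5,80]
  ]
}}

```text
t: 30.23
tool_pos: [451.5, 281.9, 184.3]
tcp_rot: [[0.996, 0.09, 0.006], [0.09, -0.996, 0.003], [0.006, -0.003, -1.0]]
contact_force: [1.0, -0.6, -0.8]
grip_width: 0.492
grip_force: 0.0
```

```bash
python3 pl.py wrist 467 328;python3 pl.py top 467 328
```

```text
t 30.23 [451.5 281.9 184.3] F [ 1.  -0.6 -0.8] w 0.492 gf 0.0 q [-0.64  0.45  0.04  1.85 -0.02  0.83 -2.07]
110 [469.4 329.1] [98.8 58.7] yaw 4.4 px [206 120] [265 217]
140 [469.2 328.9] [98.1 58.5] yaw 4.3 px [206 121] [265 217]
165 [469.3 328.9] [97.7 58.1] yaw 4.5 px [206 121] [265 217]
t 30.28 [451.5 294.3 184.7] F [1.3 8.4 1.7] w 0.528 gf 0.0 q [-0.65  0.46  0.03  1.84 -0.03  0.83 -2.07]
110 [494.3 330.8] [46.2 59.6] yaw -85.5 px [138 230] [161 249]
140 [494.  331.5] [45.9 57.7] yaw -85.9 px [138 230] [160 249]
165 [493.1 331.5] [45.7 56.2] yaw -88.0 px [138 231] [160 249]
```

>>> {"fn": "jog_arm", "kwargs": {
  "targets": [
    [0,0,0,0,0,0,80],
    [0,0,0,0,0,0,80],
    [0,0,0,0,0,0,80],
    [0,0,0,0,0,0,80],
    [0,0,0,0,0,0,80],
    [0,0,0,0,0,0,80],
    [0,0,0,0,0,0,80],
    [0,0,0,0,0,0,80]
  ]
}}

```text
t: 31.0
tool_pos: [450.6, 279.8, 180.8]
tcp_rot: [[0.996, 0.09, 0.0], [0.09, -0.996, -0.0], [0.0, 0.0, -1.0]]
contact_force: [-0.3, -0.2, 0.3]
grip_width: 0.798
grip_force: 0.0
```

```bash
python3 pl.py wrist 467 328; python3 -c "
from h import *
from cell import env
go([446.9,327.3,-20],4.4,env.get_state())"
```

```text
t 31.0 [450.6 279.8 180.8] F [-0.3 -0.2  0.3] w 0.798 gf 0.0 q [-0.64  0.46  0.04  1.85 -0.02  0.83 -2.06]
110 [469.3 329.3] [98.7 58.4] yaw 4.4 px [203 118] [262 216]
140 [469.1 329.2] [98.  58.1] yaw 4.4 px [203 119] [262 216]
165 [469.2 329. ] [97.8 57.7] yaw 4.4 px [203 119] [262 216]
shift [ 0.0007 -0.0475  0.2008] turn [ 0.   -0.    0.78]
```

>>> {"fn": "jog_arm", "kwargs": {
  "targets": [
    [0.0006,-0.03,0.02,0,0,0.8,80],
    [0.0006,-0.0476,0.05,0,0,0.8,80],
    [0.0006,-0.0476,0.085,0,0,0.8,80],
    [0.0006,-0.0476,0.12,0,0,0.8,80],
    [0.0006,-0.0476,0.15,0,0,0.8,80],
    [0.0006,-0.0476,0.17,0,0,0.8,80],
    [0.0006,-0.0476,0.18,0,0,0.8,80],
    [0.0006,-0.0476,0.18,0,0,0.8,80]
  ]
}}

```text
t: 31.72
tool_pos: [445.4, 326.6, -1.2]
tcp_rot: [[0.997, 0.077, -0.003], [0.077, -0.997, -0.002], [-0.003, 0.002, -1.0]]
contact_force: [0.6, 0.3, -0.8]
grip_width: 0.798
grip_force: 0.0
```

```bash
python3 pl.py wrist 467 328; python3 -c "
from h import *
from cell import env
go([446.8,327.4,-20],4.4,env.get_state())"
```

```text
t 31.72 [445.4 326.6  -1.2] F [ 0.6  0.3 -0.8] w 0.798 gf 0.0 q [-0.7   0.76  0.02  1.93 -0.04  0.46 -2.14]
110 [426.8 259.9] [75.9 15.6] yaw 42.1 px [357 247] [442 337]
110 [416.8 390.1] [15.6 75.7] yaw -33.5 px [118 247] [203 337]
110 [469.3 328.8] [98.2 58.7] yaw 4.3 px [221 119] [339 299]
140 [469.3 328.9] [98.1 58.5] yaw 4.2 px [221 119] [338 299]
165 [436.3 312. ] [32.7 15.1] yaw 67.3 px [283 255] [330 289]
165 [491.1 330.5] [53.7 58.2] yaw -85.7 px [222 120] [338 224]
shift [ 0.0004 -0.0001  0.0204] turn [ 0.04  0.06 -0.  ]
```

>>> {"fn": "jog_arm", "kwargs": {
  "targets": [
    [0,0,0.006,0,0,0,80],
    [0,0,0.012,0,0,0,80],
    [0,0,0.017,0,0,0,80],
    [0,0,0.0195,0,0,0,80],
    [0,0,0.0195,0,0,0,80],
    [0,0,0.0195,0,0,0,70],
    [0,0,0.0195,0,0,0,55],
    [0,0,0.0195,0,0,0,55]
  ],
  "grip_force": 45
}}

```text
t: 32.43
tool_pos: [446.9, 327.6, -18.4]
tcp_rot: [[0.997, 0.077, 0.0], [0.077, -0.997, 0.0], [0.0, -0.0, -1.0]]
contact_force: [0.2, 0.4, 0.4]
grip_width: 0.633
grip_force: 45.0
```

>>> {"fn": "jog_arm", "kwargs": {
  "targets": [
    [0,0,0,0,0,0,55],
    [0,0,0,0,0,0,55],
    [0,0,0,0,0,0,55],
    [0,0,-0.01,0,0,0,55],
    [0,0,-0.03,0,0,0,55],
    [0,0,-0.06,0,0,0,55],
    [0,0,-0.09,0,0,0,55],
    [0,0,-0.1,0,0,0,55]
  ]
}}

```text
t: 33.1
tool_pos: [448.6, 329.0, 85.4]
tcp_rot: [[0.997, 0.077, 0.005], [0.077, -0.997, 0.004], [0.005, -0.003, -1.0]]
contact_force: [0.5, 0.4, -1.2]
grip_width: 0.637
grip_force: 45.0
```

```bash
python3 g.py L -95 0 80
```

```text
t 33.1 [448.6 329.   85.4] F [ 0.5  0.4 -1.2] w 0.637 gf 44.99246299266815 q [-0.7   0.62  0.03  1.88 -0.03  0.63 -2.15]
shift [0.0194 0.212  0.0048] turn [-0.22 -0.26 12.69]
```

>>> {"fn": "jog_arm", "kwargs": {
  "targets": [
    [0.003,0.035,0,0,0,3,55],
    [0.006,0.07,0,0,0,6,55],
    [0.009,0.11,0,0,0,9,55],
    [0.012,0.15,0,0,0,12.7,55],
    [0.015,0.185,0,0,0,12.7,55],
    [0.019,0.205,0,0,0,12.7,55],
    [0.019,0.212,0,0,0,12.7,55],
    [0.019,0.212,0,0,0,12.7,55]
  ]
}}

```text
t: 33.77
tool_pos: [481.9, 115.6, 81.2]
tcp_rot: [[0.989, -0.148, -0.001], [-0.148, -0.989, -0.001], [-0.0, 0.001, -1.0]]
contact_force: [-0.6, 0.4, -0.5]
grip_width: 0.633
grip_force: 45.0
```

>>> {"fn": "jog_arm", "kwargs": {
  "targets": [
    [0,0,0,0,0,0,55],
    [0,0,0,0,0,0,55],
    [0,0,0,0,0,0,55],
    [0,0,0,0,0,0,55],
    [0,0,0,0,0,0,55],
    [0,0,0,0,0,0,55],
    [0,0,0,0,0,0,55],
    [0,0,0,0,0,0,55]
  ]
}}

```text
t: 34.43
tool_pos: [481.9, 117.8, 81.4]
tcp_rot: [[0.99, -0.144, 0.0], [-0.144, -0.99, -0.0], [0.0, 0.0, -1.0]]
contact_force: [-0.3, -0.3, -2.3]
grip_width: 0.633
grip_force: 45.0
```

```bash
python3 g.py L -95 0 61; python3 pl.py wrist 520 110 111
```

```text
t 34.43 [481.9 117.8  81.4] F [-0.3 -0.3 -2.3] w 0.633 gf 44.99261498451233 q [-0.33  0.57  0.06  2.04 -0.06  0.54 -1.95]
shift [ 0.0021 -0.0016  0.0204] turn [ 0.   -0.    0.01]
t 34.43 [481.9 117.8  81.4] F [-0.3 -0.3 -2.3] w 0.633 gf 44.99261498451233 q [-0.33  0.57  0.06  2.04 -0.06  0.54 -1.95]
110 [458.5 103.8] [11.3  9.8] yaw 7.4 px [302 298] [322 318]
110 [467.7 147.1] [ 4.3 15.9] yaw -8.2 px [224 288] [233 316]
110 [471.5 129.9] [24.3 12.8] yaw 56.6 px [234 287] [285 309]
110 [503.6 118.1] [12.1 26.5] yaw -8.1 px [261 202] [286 254]
110 [531.7 110.5] [58.6 42.2] yaw 81.6 px [217 123] [345 213]
110 [570.9 105.9] [46.3  9.2] yaw 81.7 px [226  69] [331  91]
110 [589.5 103.7] [89.6 25.9] yaw 81.7 px [170   0] [383  66]
140 [531.7 110.6] [58.4 42. ] yaw 81.0 px [217 123] [345 213]
140 [570.3 106.1] [46.   7.9] yaw 81.7 px [226  72] [330  91]
140 [589.7 103.7] [89.4 25.5] yaw 81.7 px [171   0] [383  65]
165 [531.9 110.6] [58.1 41.4] yaw 81.2 px [217 123] [345 212]
165 [570.4 106. ] [45.5  7.8] yaw 82.3 px [227  72] [330  91]
165 [589.7 103.7] [88.8 25.5] yaw 81.7 px [171   0] [382  65]
```

>>> {"fn": "jog_arm", "kwargs": {
  "targets": [
    [0.002,-0.0016,0.01,0,0,0,55],
    [0.002,-0.0016,0.0204,0,0,0,55],
    [0.002,-0.0016,0.0204,0,0,0,55],
    [0.005,-0.0016,0.0204,0,0,0,55],
    [0.01,-0.0016,0.0204,0,0,0,55],
    [0.016,-0.0016,0.0204,0,0,0,55],
    [0.022,-0.0016,0.0204,0,0,0,55],
    [0.024,-0.0016,0.0204,0,0,0,55]
  ]
}}

```text
t: 35.15
tool_pos: [508.0, 115.6, 61.4]
tcp_rot: [[0.989, -0.145, 0.002], [-0.145, -0.989, 0.0], [0.002, -0.001, -1.0]]
contact_force: [-0.4, 0.2, -1.6]
grip_width: 0.629
grip_force: 45.0
```

>>> {"fn": "jog_arm", "kwargs": {
  "targets": [
    [0.003,0,0,0,0,0,55],
    [0.006,0,0,0,0,0,55],
    [0.009,0,0,0,0,0,55],
    [0.012,0,0,0,0,0,55],
    [0.015,0,0,0,0,0,55],
    [0.018,0,0,0,0,0,55],
    [0.02,0,0,0,0,0,55],
    [0.02,0,0,0,0,0,55]
  ]
}}

```text
t: 35.82
tool_pos: [526.3, 112.8, 61.0]
tcp_rot: [[0.989, -0.145, 0.001], [-0.145, -0.989, -0.0], [0.001, -0.0, -1.0]]
contact_force: [-0.1, 1.1, -1.5]
grip_width: 0.632
grip_force: 45.0
```

>>> {"fn": "jog_arm", "kwargs": {
  "targets": [
    [0.005,0,0,0,0,0,55],
    [0.01,0,0,0,0,0,55],
    [0.015,0,0,0,0,0,55],
    [0.02,0,0,0,0,0,55],
    [0.025,0,0,0,0,0,55],
    [0.03,0,0,0,0,0,55],
    [0.035,0,0,0,0,0,55],
    [0.037,0,0,0,0,0,55]
  ]
}}

```text
t: 36.48
tool_pos: [563.4, 107.3, 61.0]
tcp_rot: [[0.989, -0.145, 0.001], [-0.145, -0.989, -0.0], [0.001, -0.0, -1.0]]
contact_force: [0.6, 0.2, -2.0]
grip_width: 0.631
grip_force: 45.0
```

```bash
python3 g.py L -12 0 60.5
```

```text
t 36.48 [563.4 107.3  61. ] F [ 0.6  0.2 -2. ] w 0.631 gf 44.99249875545502 q [-0.27  0.68  0.05  1.85 -0.05  0.62 -1.9 ]
shift [ 0.0029 -0.0002  0.0005] turn [-0.01 -0.05 -0.02]
```

>>> {"fn": "jog_arm", "kwargs": {
  "targets": [
    [0.003,0,0,0,0,0,55],
    [0.004,0,0,0,0,0,55],
    [0.004,0,0.001,0,0,0,55],
    [0.004,0,0.001,0,0,0,55],
    [0.004,0,0.001,0,0,0,70],
    [0.004,0,0.001,0,0,0,75],
    [0.004,0,0.001,0,0,0,75],
    [0.004,0,0.001,0,0,0,75]
  ]
}}

```text
t: 37.15
tool_pos: [566.3, 107.0, 60.1]
tcp_rot: [[0.99, -0.144, 0.0], [-0.144, -0.99, 0.0], [0.0, -0.0, -1.0]]
contact_force: [0.7, -0.5, -0.1]
grip_width: 0.756
grip_force: 0.0
```

>>> {"fn": "jog_arm", "kwargs": {
  "targets": [
    [-0.02,0,0,0,0,0,75],
    [-0.05,0,0,0,0,0,75],
    [-0.065,0,0,0,0,0,50],
    [-0.065,0,0,0,0,0,3],
    [-0.065,0,0,0,0,0,3],
    [-0.065,0,0,0,0,0,3],
    [-0.065,0,0,0,0,0,3],
    [-0.065,0,0,0,0,0,3]
  ]
}}

```text
t: 37.82
tool_pos: [503.2, 116.1, 60.0]
tcp_rot: [[0.989, -0.145, 0.001], [-0.145, -0.989, 0.0], [0.001, -0.0, -1.0]]
contact_force: [-0.2, -0.1, -0.2]
grip_width: 0.36
grip_force: 0.0
```

```bash
python3 pl.py wrist 559 107 92;python3 g.py L -20.3 0 60
```

```text
t 37.82 [503.2 116.1  60. ] F [-0.2 -0.1 -0.2] w 0.36 gf 0.0 q [-0.32  0.62  0.05  2.   -0.06  0.52 -1.94]
110 [581.4 105. ] [100.   83.7] yaw 81.6 px [159   0] [400 198]
140 [581.4 105. ] [99.8 83.7] yaw 81.6 px [160   0] [399 198]
165 [559.1 108.4] [57.3 37.7] yaw 81.7 px [216 114] [344 197]
165 [600.7 102.2] [99.2 44.7] yaw 81.6 px [160   0] [399 112]
t 37.87 [502.9 116.1  59.9] F [ 0.6 -0.4 -1.2] w 0.316 gf 0.0 q [-0.32  0.62  0.05  2.   -0.06  0.52 -1.94]
shift [ 0.0557 -0.0003 -0.    ] turn [-0.01 -0.05 -0.04]
```

>>> {"fn": "jog_arm", "kwargs": {
  "targets": [
    [0,0,0,0,0,0,3],
    [0,0,0,0,0,0,3],
    [0.01,0,0,0,0,0,3],
    [0.02,0,0,0,0,0,3],
    [0.03,0,0,0,0,0,3],
    [0.038,0,0,0,0,0,3],
    [0.046,0,0,0,0,0,3],
    [0.05,0,0,0,0,0,3]
  ]
}}

```text
t: 38.53
tool_pos: [552.8, 108.8, 59.9]
tcp_rot: [[0.989, -0.145, 0.001], [-0.145, -0.989, -0.0], [0.001, -0.0, -1.0]]
contact_force: [-0.4, 0.1, 1.3]
grip_width: 0.033
grip_force: 0.5
```

>>> {"fn": "jog_arm", "kwargs": {
  "targets": [
    [0.001,0,0,0,0,0,3],
    [0.003,0,0,0,0,0,3],
    [0.005,0,0,0,0,0,3],
    [0.007,0,0,0,0,0,3],
    [0.009,0,0,0,0,0,3],
    [0.01,0,0,0,0,0,3],
    [0.011,0,0,0,0,0,3],
    [0.011,0,0,0,0,0,3]
  ]
}}

```text
t: 39.2
tool_pos: [558.1, 108.1, 59.6]
tcp_rot: [[0.99, -0.144, -0.008], [-0.144, -0.99, -0.0], [-0.008, 0.001, -1.0]]
contact_force: [-7.3, 0.9, 5.1]
grip_width: 0.03
grip_force: 3.9
```

>>> {"fn": "jog_arm", "kwargs": {
  "targets": [
    [-0.03,0,0,0,0,0,3],
    [-0.05,0,-0.03,0,0,-5,50],
    [-0.05,0,-0.07,0,0,-11,80],
    [-0.05,-0.03,-0.11,0,0,-18,80],
    [-0.04,-0.06,-0.15,0,0,-25,80],
    [-0.02,-0.09,-0.18,0,0,-32,80],
    [0.01,-0.11,-0.19,0,0,-38,80],
    [0.04,-0.115,-0.19,0,0,-40,80]
  ]
}}

```text
t: 39.87
tool_pos: [618.1, 221.4, 255.3]
tcp_rot: [[0.845, 0.535, 0.007], [0.534, -0.845, 0.006], [0.009, -0.002, -1.0]]
contact_force: [1.1, 1.5, 0.1]
grip_width: 0.491
grip_force: 0.0
```

>>> {"fn": "jog_arm", "kwargs": {
  "targets": [
    [0,0,0,0,0,0,80],
    [0,0,0,0,0,0,80],
    [0,0,0,0,0,0,80],
    [0,0,0,0,0,0,80],
    [0,0,0,0,0,0,80],
    [0,0,0,0,0,0,80],
    [0,0,0,0,0,0,80],
    [0,0,0,0,0,0,80]
  ]
}}

```text
t: 40.53
tool_pos: [616.8, 215.2, 250.0]
tcp_rot: [[0.851, 0.525, 0.0], [0.525, -0.851, -0.0], [0.0, 0.0, -1.0]]
contact_force: [0.1, 0.1, 0.1]
grip_width: 0.801
grip_force: 0.0
```

```bash
python3 - <<'E'
from h import *
from cell import env,imaging
s=st(env);go(W("L",64,115,230),31.7,s)
f=imaging.grab_frame("wrist");g=f["image"]
t=imaging.grab_frame("top")
p=proj(f,W("L",64,115,178));print("pred",p)
gr=cv2.medianBlur(cv2.cvtColor(g,cv2.COLOR_BGR2GRAY),3)
c=cv2.HoughCircles(gr,cv2.HOUGH_GRADIENT,1,10,param1=100,param2=25,minRadius=10,maxRadius=60)
if c is not None:
  for q in c[0]:
    if np.hypot(*(q[:2]-p))<50:print(q,plane(f,q[0],q[1],178).round(1))
x0,y0=np.clip(p.astype(int)-75,0,[410,270]);print(x0,y0)
cv2.imwrite("pics/c1.png",np.hstack([cv2.resize(g[y0:y0+150,x0:x0+150],(400,400)),cv2.resize(t["image"][80:280,80:480],(400,200))[:, :] if 0 else cv2.resize(t["image"][60:360,60:480],(400,400))]))
E
```

```text
t 40.53 [616.8 215.2 250. ] F [0.1 0.1 0.1] w 0.801 gf 0.0 q [-0.3   0.58 -0.13  1.42  0.08  1.15 -1.46]
shift [0.0324 0.0262 0.02  ] turn [ 0.01 -0.01  0.  ]
pred [314.99142975 174.42477019]
[314.5 172.5  36.1] [659.1 211.1 178. ]
[323.5 179.5  44.9] [658.3 202.5 178. ]
[327.5 167.5  36. ] [667.3 204.9 178. ]
[313.5 184.5  48.3] [651.2 206.8 178. ]
[316.5 162.5  47. ] [666.2 213.9 178. ]
[304.5 170.5  33.7] [656.5 218.2 178. ]
[331.5 185.5  33.8] [657.6 194.8 178. ]
[306.5 159.5  22.4] [664.1 221.3 178. ]
239 99
```

View pics/c1.png

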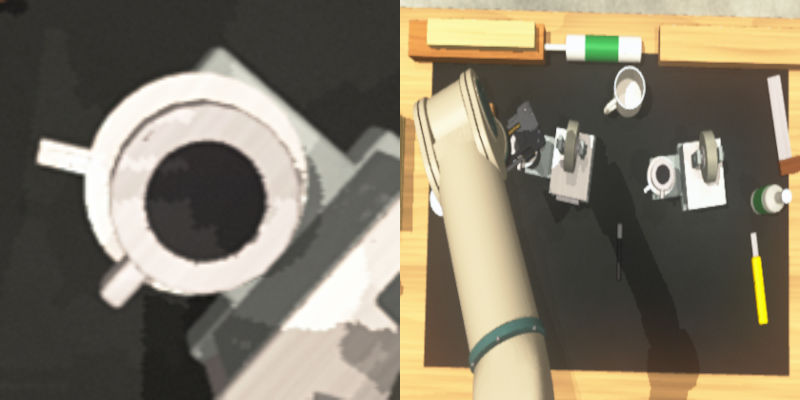

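>>> {"fn": "jog_arm", "kwargs": {
  "targets": [
    [0.015,0.012,0,0,0,0,80],
    [0.033,0.026,0.005,0,0,0,80],
    [0.033,0.026,0.02,0,0,0,80],
    [0.033,0.026,0.045,0,0,0,80],
    [0.033,0.026,0.07,0,0,0,80],
    [0.033,0.026,0.09,0,0,0,80],
    [0.033,0.026,0.1,0,0,0,80],
    [0.033,0.026,0.107,0,0,0,80]
  ]
}}

```text
t: 41.3
tool_pos: [658.1, 210.3, 141.3]
tcp_rot: [[0.851, 0.525, -0.002], [0.525, -0.851, -0.001], [-0.002, -0.0, -1.0]]
contact_force: [1.0, 0.5, 0.4]
grip_width: 0.802
grip_force: 0.0
```

>>> {"fn": "jog_arm", "kwargs": {
  "targets": [
    [0,0,0,0,0,0,65],
    [0,0,0,0,0,0,50],
    [0,0,0,0,0,0,45],
    [0,0,0,0,0,0,45],
    [0,0,0,0,0,0,45],
    [0,0,0,0,0,0,45],
    [0,0,0,0,0,0,45],
    [0,0,0,0,0,0,45]
  ],
  "grip_force": 30
}}

```text
t: 41.97
tool_pos: [659.9, 210.9, 144.3]
tcp_rot: [[0.851, 0.525, 0.003], [0.525, -0.851, 0.001], [0.003, 0.001, -1.0]]
contact_force: [0.1, 0.5, 5.4]
grip_width: 0.566
grip_force: 30.0
```

>>> {"fn": "jog_arm", "kwargs": {
  "targets": [
    [0,0,0,0,0,4,45],
    [0,0,0,0,0,8,45],
    [0,0,0,0,0,13,45],
    [0,0,0,0,0,18,45],
    [0,0,0,0,0,23,45],
    [0,0,0,0,0,28,45],
    [0,0,0,0,0,33,45],
    [0,0,0,0,0,36,45]
  ]
}}

```text
t: 42.63
tool_pos: [660.1, 209.7, 144.3]
tcp_rot: [[0.997, -0.079, 0.003], [-0.079, -0.997, -0.001], [0.003, 0.001, -1.0]]
contact_force: [0.3, -0.7, 6.3]
grip_width: 0.566
grip_force: 30.0
```

>>> {"fn": "jog_arm", "kwargs": {
  "targets": [
    [0,0,0,0,0,4,45],
    [0,0,0,0,0,8,45],
    [0,0,0,0,0,12,45],
    [0,0,0,0,0,16,45],
    [0,0,0,0,0,20,45],
    [0,0,0,0,0,24,45],
    [0,0,0,0,0,26,45],
    [0,0,0,0,0,27,45]
  ]
}}

```text
t: 43.3
tool_pos: [659.9, 208.8, 144.3]
tcp_rot: [[0.855, -0.519, 0.002], [-0.519, -0.855, -0.003], [0.003, 0.001, -1.0]]
contact_force: [-0.6, -3.9, 6.0]
grip_width: 0.562
grip_force: 30.0
```

```bash
python3 -c "
from h import *
from cell import env
s=st(env);print(s['moment'],s['tcp_rot'].round(3))"
```

```text
t 43.3 [659.9 208.8 144.3] F [-0.6 -3.9  6. ] w 0.562 gf 30.001662969589233 q [-0.45  0.74  0.18  1.43 -0.14  0.99 -2.35]
[-0.93558331 -0.13866605  1.14223834] [[ 0.855 -0.519  0.002]
 [-0.519 -0.855 -0.003]
 [ 0.003  0.001 -1.   ]]
```

>>> {"fn": "jog_arm", "kwargs": {
  "targets": [
    [0,0,0,0,0,-0.5,50],
    [0,0,0,0,0,-0.5,80],
    [0,0,0,0,0,-0.5,85],
    [0,0,0,0,0,-0.5,85],
    [0,0,0,0,0,-0.5,85],
    [0,0,0,0,0,-0.5,85],
    [0,0,-0.01,0,0,-0.5,85],
    [0,0,-0.03,0,0,-0.5,85]
  ]
}}

```text
t: 43.97
tool_pos: [656.8, 210.1, 170.8]
tcp_rot: [[0.859, -0.512, -0.005], [-0.512, -0.859, -0.002], [-0.004, 0.004, -1.0]]
contact_force: [0.2, -0.2, -0.8]
grip_width: 0.847
grip_force: 0.0
```

>>> {"fn": "jog_arm", "kwargs": {
  "targets": [
    [-0.01,0,-0.03,0,0,0,85],
    [-0.03,0,-0.06,0,0,0,85],
    [-0.06,0,-0.09,0,0,0,85],
    [-0.09,0,-0.11,0,0,0,85],
    [-0.11,0,-0.12,0,0,0,85],
    [-0.11,0,-0.12,0,0,0,85],
    [-0.11,0,-0.12,0,0,0,85],
    [-0.11,0,-0.12,0,0,0,85]
  ]
}}

```text
t: 44.63
tool_pos: [564.9, 265.8, 292.7]
tcp_rot: [[0.858, -0.513, 0.0], [-0.513, -0.858, -0.001], [0.001, 0.001, -1.0]]
contact_force: [0.2, 0.0, -0.2]
grip_width: 0.846
grip_force: 0.0
```

```bash
python3 - <<'E'
from h import *
from cell import env,imaging
s=st(env)
f=imaging.grab_frame("wrist")["image"];t=imaging.grab_frame("top")["image"]
cv2.imwrite("pics/e.png",np.hstack([cv2.resize(f,(400,300)),cv2.resize(t[60:360,60:480],(400,300))]))
E
```

```text
t 44.63 [564.9 265.8 292.7] F [ 0.2  0.  -0.2] w 0.846 gf 0.0 q [-0.6   0.5   0.2   1.44 -0.1   1.21 -2.5 ]
```

View pics/e.png

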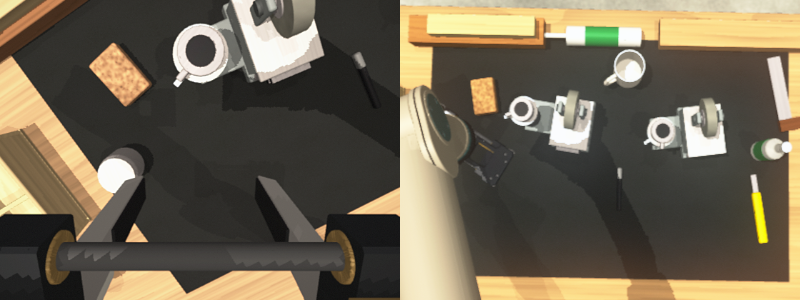

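The last picture shows the left collar's lug over its white mark, at about (182,78). Both plates' ends stand a little out of the left unit at about (290,75). No loose plate remains, the right unit is empty and unlocked, and the arm is clear.

```bash
python3 -c "
from cell import env
print(env.finish_job())"
```

```text
the job is handed in; nothing more can be done
None
```

The job is handed in: the right unit's wheel has the play, both plates are home in the left (sound) unit with its collar turned to the locked mark, and the right unit was left empty and unlocked; the hand-in returned no verdict.

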